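Change over the battery packs in a charging dock

TASK

Shut the charger down: first turn the dock's rotary output switch off, then throw the isolator's T-handle over to off, towards the robot. With both off, lay every charged pack from the dock flat in the white tray and seat every flat pack from the desk fully home and level in a dock pocket of its own. Then switch on again in reverse order, isolator first and output switch last; never touch a pack while the isolator is on, and leave the other things on the desk where they are.

Things in the scene. Friction and masses are not known exactly. Their poses are not given: they have to be found in the camera images.
- iso_handle (a joint): Angle in rad of the isolator's T-handle about its horizontal pivot: 0 = OFF, leaning 0.6 rad from upright towards the isolator's -x (the robot's side); 1.2 = ON, leaning 0.6 rad to its +x (away from the robot). It has no spring: the handle is weighted (0.3 kg), so once pushed more than about 0.2 rad past upright it falls over to the far end by itself and rests there; moving it takes about 2 N at the bar. It can be pushed over or pinched at the bar. (Lengths in mm.)
- handle_bar (a point): Centre of the isolator handle's grip: a round black bar 16 diameter and 66 long, parallel to the isolator's y, 85 from the pivot at the end of a flat steel stem 24 wide (in y) and 8 thick. Its centre is 132 above the desk at either end and 147 when upright. (Lengths in mm.)
- handle_pivot (a point): Pivot of the handle, 62 above the desk over the middle of the isolator. (Lengths in mm.)
- output_switch (a joint): Angle in rad of the dock's rotary output switch about its upright axis: 0 = OFF, the bar in line with the dock's x; 1.2 = ON, the bar turned 1.2 rad clockwise (seen from above) from that. Stops at both ends; it stays where it is left, held by friction (about 0.05 N m). (Lengths in mm.)
- switch_bar (a point): Point on the output switch's axis, 62 above the desk, at the height to pinch. The black bar is 60 long, 14 thick and upright-sided, its top 74 above the desk, on a round steel plate 64 diameter whose top is 36 above the desk. This point's x axis runs along the bar and turns with it. (Lengths in mm.)
- isolator: Charger isolator: grey box fixed to the desk, 110 (x) x 84 (y) x 46 high, with two steel cheeks up to 75 high carrying the handle's pivot. Origin at the centre of its underside; the handle swings in its x-z plane, +x away from the robot. It stands at the left or the right of the desk. (Lengths in mm.)
- dock: Charging dock: grey block fixed to the desk, 118 (x) x 380 (y) x 30 high, with three equal rectangular pockets in a row along y, 90 apart, each open upwards, 83 (x) x 55 (y), 12 deep, with slightly bevelled mouths (a pack has 2.5 play on every side), and a rotary output switch on its top near the +y end (at y = +148). Origin at the centre of its underside. (Lengths in mm.)
- tray: White open storage tray fixed to the desk, outside 208 (x) x 120 (y) x 24 high, inside 200 x 112, walls 4 thick, floor about 4 thick. Origin at the centre of its underside. It has room for two packs laid flat side by side along its x (their long sides along its y). It stands on the opposite side of the desk from the isolator. (Lengths in mm.)
- bay1 (a point): Centre of the floor of pocket 1 of the dock (18 above the desk, 12 below the dock's top face), axes as the dock's; pockets 1, 2, 3 lie at y = -135, -45 and +45 in the dock's frame. A pack lies in it with its x along the dock's x, either way round. (Lengths in mm.)
- bay2 (a point): Centre of the floor of pocket 2 of the dock (18 above the desk, 12 below the dock's top face), axes as the dock's; pockets 1, 2, 3 lie at y = -135, -45 and +45 in the dock's frame. A pack lies in it with its x along the dock's x, either way round. (Lengths in mm.)
- bay3 (a point): Centre of the floor of pocket 3 of the dock (18 above the desk, 12 below the dock's top face), axes as the dock's; pockets 1, 2, 3 lie at y = -135, -45 and +45 in the dock's frame. A pack lies in it with its x along the dock's x, either way round. (Lengths in mm.)
- charged1: Charged battery pack that starts seated in pocket 1 of the dock, or is absent (one or two of the three charged packs are present). Black rectangular block with a thin grey line round it, 78 (x) x 50 (y) x 36 high, 0.2 to 0.4 kg, all packs identical. Origin at the centre of its underside, z up; 24 stands above the dock's top face when seated. (Lengths in mm.)
- charged2: Charged battery pack that starts seated in pocket 2 of the dock, or is absent (one or two of the three charged packs are present). Black rectangular block with a thin grey line round it, 78 (x) x 50 (y) x 36 high, 0.2 to 0.4 kg, all packs identical. Origin at the centre of its underside, z up; 24 stands above the dock's top face when seated. (Lengths in mm.)
- charged3: Charged battery pack that starts seated in pocket 3 of the dock, or is absent (one or two of the three charged packs are present). Black rectangular block with a thin grey line round it, 78 (x) x 50 (y) x 36 high, 0.2 to 0.4 kg, all packs identical. Origin at the centre of its underside, z up; 24 stands above the dock's top face when seated. (Lengths in mm.)
- flat1: Flat (discharged) battery pack that starts lying loose on the desk between the robot and the dock, or is absent (two or three are present). Same block: 78 (x) x 50 (y) x 36 high, 0.2 to 0.4 kg, origin at the centre of its underside, z up. (Lengths in mm.)
- flat2: Flat (discharged) battery pack that starts lying loose on the desk between the robot and the dock, or is absent (two or three are present). Same block: 78 (x) x 50 (y) x 36 high, 0.2 to 0.4 kg, origin at the centre of its underside, z up. (Lengths in mm.)
- flat3: Flat (discharged) battery pack that starts lying loose on the desk between the robot and the dock, or is absent (two or three are present). Same block: 78 (x) x 50 (y) x 36 high, 0.2 to 0.4 kg, origin at the centre of its underside, z up. (Lengths in mm.)
- screwdriver: Bystander, not part of the job, sizes in mm: screwdriver with a round handle, 170 long overall, lying flat between the robot and the packs. Leave it alone.
- flux_jar: Bystander, not part of the job, sizes in mm: small closed amber jar, 52 diameter, 55 high. Leave it alone.
- solder_reel: Bystander, not part of the job, sizes in mm: small grey solder reel standing on its flange, 56 diameter, 44 high. Leave it alone.
- tape_roll: Bystander, not part of the job, sizes in mm: roll of black tape lying flat, 64 diameter, 18 high. Leave it alone.
- mug: Bystander, not part of the job, sizes in mm: white mug, 80 diameter, 90 high. Leave it alone.
- multimeter: Bystander, not part of the job, sizes in mm: hand-held meter lying on its back, 130 x 72 x 34. Leave it alone.
Things that resemble listed ones, but are neither listed nor needed, are in the scene too. Leave any blue or brown look-alike of the charged3 alone.

How it is judged:
On the way, in this order (a step that is already met when the one before it is completed fails the run):
1. the output switch is turned off while the isolator is still on (value of joint output_switch below 0.15 rad and value of joint iso_handle above 1.05 rad), for 0.2 s.
2. the isolator handle is thrown to off (value of joint each of output_switch, iso_handle below 0.15 rad), for 0.2 s.
3. with both off, every charged pack lies in the tray and every flat pack is seated in a dock pocket (all of step 2 and ((horizontal distance between flat1 and bay1 below 0.006 m and z of flat1 in the frame of bay1 between -0.004 and 0.004 m) or (horizontal distance between flat1 and bay2 below 0.006 m and z of flat1 in the frame of bay2 between -0.004 and 0.004 m) or (horizontal distance between flat1 and bay3 below 0.006 m and z of flat1 in the frame of bay3 between -0.004 and 0.004 m)) and angle between the x axis of each of flat1, flat2, flat3 and the x axis of dock, either way round below 0.12 rad and angle between each of flat1, flat2, flat3's own z axis and vertical below 0.08 rad and ((horizontal distance between flat2 and bay1 below 0.006 m and z of flat2 in the frame of bay1 between -0.004 and 0.004 m) or (horizontal distance between flat2 and bay2 below 0.006 m and z of flat2 in the frame of bay2 between -0.004 and 0.004 m) or (horizontal distance between flat2 and bay3 below 0.006 m and z of flat2 in the frame of bay3 between -0.004 and 0.004 m)) and ((horizontal distance between flat3 and bay1 below 0.006 m and z of flat3 in the frame of bay1 between -0.004 and 0.004 m) or (horizontal distance between flat3 and bay2 below 0.006 m and z of flat3 in the frame of bay2 between -0.004 and 0.004 m) or (horizontal distance between flat3 and bay3 below 0.006 m and z of flat3 in the frame of bay3 between -0.004 and 0.004 m)) and x of charged1 in the frame of tray between -0.098 and 0.098 m and y of charged1 in the frame of tray between -0.055 and 0.055 m and z of each of charged1, charged2, charged3 in the frame of tray below 0.01 m and angle between each of charged1, charged2, charged3's own z axis and vertical below 0.1 rad and x of charged2 in the frame of tray between -0.098 and 0.098 m and y of charged2 in the frame of tray between -0.055 and 0.055 m and x of charged3 in the frame of tray between -0.098 and 0.098 m and y of charged3 in the frame of tray between -0.055 and 0.055 m), for 0.2 s.
4. the isolator handle is thrown back to on, the output switch still off (all of step 1), for 0.2 s.
5. the output switch is turned on (value of joint each of output_switch, iso_handle above 1.05 rad), for 0.2 s.
At the end, for the whole second after the job is handed in: Handle and switch on (over 1.05 rad). Each flat pack in a pocket: within 6 mm of its centre, underside within 4 mm of its floor, level to 0.08 rad, square to 0.12. Each charged pack level (0.1 rad) in the tray, underside less than 10 mm above the tray's. All packs at rest (all of step 5 and ((horizontal distance between flat1 and bay1 below 0.006 m and z of flat1 in the frame of bay1 between -0.004 and 0.004 m) or (horizontal distance between flat1 and bay2 below 0.006 m and z of flat1 in the frame of bay2 between -0.004 and 0.004 m) or (horizontal distance between flat1 and bay3 below 0.006 m and z of flat1 in the frame of bay3 between -0.004 and 0.004 m)) and angle between the x axis of each of flat1, flat2, flat3 and the x axis of dock, either way round below 0.12 rad and angle between each of flat1, flat2, flat3's own z axis and vertical below 0.08 rad and ((horizontal distance between flat2 and bay1 below 0.006 m and z of flat2 in the frame of bay1 between -0.004 and 0.004 m) or (horizontal distance between flat2 and bay2 below 0.006 m and z of flat2 in the frame of bay2 between -0.004 and 0.004 m) or (horizontal distance between flat2 and bay3 below 0.006 m and z of flat2 in the frame of bay3 between -0.004 and 0.004 m)) and ((horizontal distance between flat3 and bay1 below 0.006 m and z of flat3 in the frame of bay1 between -0.004 and 0.004 m) or (horizontal distance between flat3 and bay2 below 0.006 m and z of flat3 in the frame of bay2 between -0.004 and 0.004 m) or (horizontal distance between flat3 and bay3 below 0.006 m and z of flat3 in the frame of bay3 between -0.004 and 0.004 m)) and x of charged1 in the frame of tray between -0.098 and 0.098 m and y of charged1 in the frame of tray between -0.055 and 0.055 m and z of each of charged1, charged2, charged3 in the frame of tray below 0.01 m and angle between each of charged1, charged2, charged3's own z axis and vertical below 0.1 rad and x of charged2 in the frame of tray between -0.098 and 0.098 m and y of charged2 in the frame of tray between -0.055 and 0.055 m and x of charged3 in the frame of tray between -0.098 and 0.098 m and y of charged3 in the frame of tray between -0.055 and 0.055 m and linear speed of each of flat1, flat2, flat3, charged1, charged2, charged3 below 0.02 m/s); the robot touches nothing.
It fails at once if a pack is touched by the fingers while the isolator handle is past the middle towards on (value of joint iso_handle above 0.6 rad and (contact force between the fingers and flat1 above 0.5 N or contact force between the fingers and flat2 above 0.5 N or contact force between the fingers and flat3 above 0.5 N or contact force between the fingers and charged1 above 0.5 N or contact force between the fingers and charged2 above 0.5 N or contact force between the fingers and charged3 above 0.5 N)).
It fails at once if a bystander is pushed more than 3 cm from its place (distance of any of screwdriver, flux_jar, solder_reel, tape_roll, mug, multimeter from where it was at the start of the episode above 0.03 m).
Of charged1, charged2, charged3 only 1 to 2 are there at a start; the rules pass over those that are not, and their reading is None.
Of flat1, flat2, flat3 only 2 to 3 are there at a start; the rules pass over those that are not, and their reading is None.
At some moment in a run one of flat1, flat2, flat3 may be knocked a few centimetres aside while the robot is not near it.
Once in a run the grip may slacken for a moment while it holds something.
It also fails if it takes over 210 s, if anything falls off the work surface, if the arm or the gripper's body presses on something with over 40 N, if the wrist force passes 120 N, or if a joint passes its speed limit or range.

ROBOT

A 6-joint arm with a two-finger parallel gripper is mounted at the origin on the work surface. World frame = base frame: x ahead of the robot, y to its left, z up, the work surface at z = 0. Lengths are in m, angles in rad, forces in N, time in s.
With the tool pointing down it reaches from about 0.35 to 0.775 m from the base axis. Payload 5.5 kg.
Tool frame: the origin (TCP) lies between the finger pads; the fingertips stand ahead of it and the grasp point (between the pads) lies 3 mm ahead of it (r.nose_length is the z of the fingertips in the tool frame, in m); z points along the fingers, x is the direction in which the jaws open and shut, and the axes are right-handed (so a half turn about z gives the same grasp; the last joint's range is limited). The gripper opens to 85 mm and grips with 20 to 120 N. Pads are 22 mm wide; open, the fingers measure 114 mm over their backs; the gripper's body (76 mm by 85 mm) begins 54 mm behind the grasp point. The pads swing forward as they close: fully open they stand 13 mm farther back than shut.
Start: joints at [0.979, 0.313, 0.046, 1.304, 0, 1.431], TCP at [0.251, 0.517, 0.253] pointing down, gripper open.
Joint ranges: [-2.76, 2.76], [-0.86, 1.69], [-1.03, 1.26], [-2.2, 2.34], [-1.47, 1.5], [-3.14, 3.14]. Speed limits (rad/s): [2.57, 2.57, 3.14, 3.14, 3.14, 3.14].

INTERFACE

Orientations are given as a unit quaternion [w, x, y, z].
In Python, from rig import r gives the robot as it stands.
- The arm moves only by the tool step_arm, never from a script. Its argument "deltas" is a list of rows, each a list of 7 numbers: the shift along the tool's x, y, z each as a share of 0.1 m, from -1 to 1, then the turn, a rotation vector about the tool's x, y, z each as a share of pi rad, from -1 to 1, then the gripper command: -1 is shut, 1 is fully open, values between are in proportion. In form: [[tx, ty, tz, rx, ry, rz, grip], ...]. A call has exactly 5 rows; each row shifts and turns the commanded pose from where the row before left it, along the tool's axes as they then stand; what a row does not reach is not made up. A row lasts 1/10 s, in which the tool goes at most 50 mm and 8.59 degrees, less where a joint would pass 70% of its speed; a pose out of reach is approached as far as the arm can. A call with a number of a shift or a turn outside -1 to 1 is refused whole. A call with a gripper value outside its range is refused whole. The fingers move at their own pace and stop on an object; "squeeze" is the grip in N (left out, the last holds). Time passes only in rows, so rows that do not move let the fingers close, or fill a call up. It gives the time, the measured TCP pose, the force and the opening at its end, in the units of the state.
- r.get_state(): the state, without advancing time (a new reading comes with each control period).
- r.capture(name): name is "side" or "top"; returns a dict with "image" (420x560x3 uint8, red, green, blue), "z_map" (420x560 float32, m along the optical axis (not along the pixel's ray), 0 where there is no reading), "vertical_fov" (degrees; the focal length in pixels is half the picture's height over the tangent of half this angle, whatever the lens; pixels are square), "cx", "cy" (the principal point, pixels), "R" (3x3) and "t" (3): a world point X has camera coordinates R X + t. Camera axes: x right, y down, z forward; pixel columns grow to the right and rows downward; lengths in m; the calibration is good to about 2 mm. A picture is of the moment at which its call begins.
- r.close_job(): hands the job in, once; it reports no verdict.
Trained networks look in the newest picture that a camera, given by its name, has taken for a name from the list of things; names that differ only in an ending like _2 or _b are one class to them, and where a whole thing is asked for, a point or a joint stands for the part that bears it (a point fixed in the world has none). Each returns a list of dicts, best first, with "score" (0 to 1); they miss things now and then, are a little off and sometimes report something else, mostly with a low value. They report only what shows in the picture. A call takes as long as a camera call. They do not tell look-alikes from the thing itself.
- r.masks_of(camera, label): "region" (420x560 bool, what is visible of it) and "bbox" ([left, top, width, height] in pixels, round what is visible of it).
- r.place_of(camera, label): "point" ([row, column] in pixels: a listed point, or the origin of a listed thing).
The state is a dict: "clock": time; "joint_positions": joint angles; "dq": joint speeds; "joint_torque": joint torques, N m; "tool_pos": TCP position; "tcp_rot": TCP orientation; "ft_force": force on the tool from outside, world axes, zero at the start; "ft_torque": the same for the moment, N m; "finger_gap": finger opening in m.
Only numpy, scipy, OpenCV 4.12 (cv2) and the standard library are available. Lean on these libraries where they do the work, as an engineer would, in place of code of your own. Each camera call takes 0.05 s, during which the arm holds its last target.

## Working session

There is one attempt and no reset: what is moved stays moved. The work goes in short steps, Python scripts to look and compute and a tool call to move; the robot and the scene stay as the last step left them, time stands still between calls to the robot, and variables do not carry over. Pictures are saved under pics/ and viewed, and the job is handed in when it is done.

Besides the shell and the picture viewer there is one more tool, called after ">>>" as name([rows], argument=value, ...), one row to a line, values as JSON. step_arm: Moves the arm, as the interface text tells. Shift numbers are shares of 0.1 m and turn numbers shares of pi rad, none past 1 either way. Its arguments: {"type":"object","properties":{"deltas":{"type":"array"},"squeeze":{"type":"number"}},"required":["deltas"]}

```bash
ls; mkdir -p pics
cat > h.py <<'E'
import numpy as np, cv2
from rig import r
def cap(n,save=None):
    c=r.capture(n)
    if save: cv2.imwrite(f'pics/{save}.png',c['image'][:,:,::-1])
    return c
def foc(c): return c['image'].shape[0]/2/np.tan(np.radians(c['vertical_fov'])/2)
def cloud(c):
    z=c['z_map'];f=foc(c);h,w=z.shape
    u,v=np.meshgrid(np.arange(w),np.arange(h))
    P=np.stack([(u-c['cx'])/f*z,(v-c['cy'])/f*z,z],-1)
    W=(P-np.array(c['t']))@np.array(c['R'])
    W[z==0]=np.nan
    return W
def ray(c,row,col,zw):
    f=foc(c);d=np.array([(col-c['cx'])/f,(row-c['cy'])/f,1.]);R=np.array(c['R']);t=np.array(c['t'])
    o=-R.T@t;d=R.T@d
    return o+d*(zw-o[2])/d[2]
def st():
    s=r.get_state()
    for k in ['clock','joint_positions','tool_pos','tcp_rot','ft_force','finger_gap']: print(k,np.round(s[k],4))
    return s
E
python3 - <<'E'
from h import *
st(); print(r.nose_length)
for n in ['top','side']:
    c=cap(n,n+'0'); print(n,c['vertical_fov'],c['cx'],c['cy'],np.round(-np.array(c['R']).T@np.array(c['t']),3))
E
```

```text
pics
clock 0.0
joint_positions [0.9794 0.314  0.045  1.3036 0.     1.4312]
tool_pos [0.2508 0.5169 0.2524]
tcp_rot [ 4.000e-04  8.475e-01  5.308e-01 -8.000e-04]
ft_force [ 0.0888  0.2384 -0.5829]
finger_gap 0.0855
0.022
top 43.748795519508676 290.52663043433245 209.18200780755276 [0.356 0.028 1.5  ]
side 42.35596840572365 284.0157576722117 216.52941756340883 [ 0.462 -0.721  1.026]
```

View pics/top0.png

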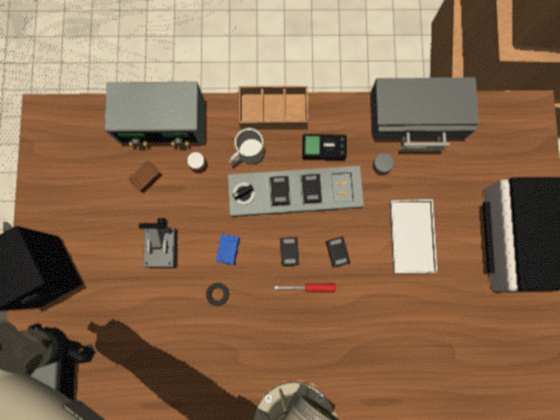

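View pics/side0.png

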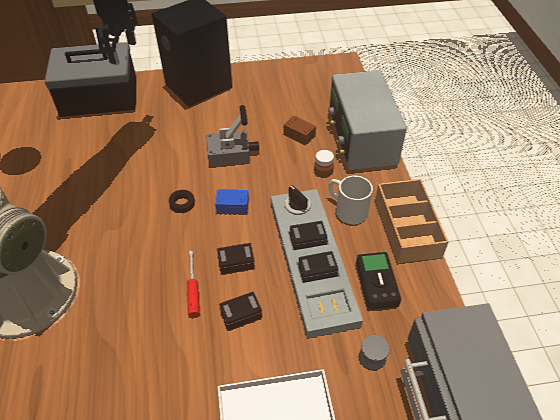

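Run:
```python
from h import *
cs={n:cap(n) for n in ['top','side']}
Z=dict(charged1=.0,flat1=.0,isolator=0,dock=0,tray=0,bay1=.018,bay2=.018,bay3=.018,switch_bar=.062,handle_bar=.132,handle_pivot=.062)
for k,z in Z.items():
  for n in cs:
    for d in r.place_of(n,k):
      row,col=d['point']; print(k,n,round(d['score'],2),np.round([row,col],0),np.round(ray(cs[n],row,col,z)[:2],3))
```

```text
charged1 top 0.85 [191. 280.] [0.645 0.034]
charged1 top 0.8 [180. 145.] [0.681 0.425]
charged1 top 0.74 [192. 314.] [ 0.638 -0.067]
charged1 top 0.73 [249. 227.] [0.475 0.186]
charged1 side 0.97 [272. 320.] [ 0.653 -0.045]
charged1 side 0.96 [238. 305.] [0.637 0.056]
charged1 side 0.92 [204. 231.] [0.472 0.189]
charged1 side 0.78 [132. 298.] [0.686 0.432]
flat1 top 0.88 [253. 337.] [ 0.461 -0.129]
flat1 top 0.82 [252. 288.] [0.467 0.013]
flat1 top 0.6 [190. 341.] [ 0.646 -0.146]
flat1 top 0.35 [191. 280.] [0.642 0.032]
flat1 side 0.96 [267. 234.] [ 0.461 -0.003]
flat1 side 0.91 [315. 238.] [ 0.457 -0.129]
isolator top 0.77 [247. 166.] [0.484 0.359]
isolator side 0.96 [156. 228.] [0.481 0.367]
dock top 0.6 [192. 294.] [ 0.64  -0.007]
dock side 0.75 [304. 327.] [ 0.652 -0.13 ]
dock side 0.35 [168. 323.] [0.727 0.28 ]
dock side 0.27 [206. 184.] [0.355 0.201]
tray top 0.96 [235. 410.] [ 0.512 -0.343]
tray top 0.38 [223. 149.] [0.553 0.409]
tray side 0.7 [412. 281.] [ 0.517 -0.348]
bay1 top 0.93 [188. 343.] [ 0.646 -0.148]
bay1 top 0.56 [193. 312.] [ 0.633 -0.06 ]
bay1 top 0.56 [192. 280
[... 548 characters left out ...]
.633 -0.06 ]
bay3 top 0.56 [192. 280.] [0.637 0.033]
bay3 top 0.36 [192. 294.] [ 0.638 -0.007]
bay3 side 0.81 [303. 327.] [ 0.649 -0.138]
bay3 side 0.7 [241. 306.] [0.635 0.032]
bay3 side 0.66 [266. 319.] [ 0.65  -0.042]
switch_bar top 0.74 [189. 240.] [0.638 0.143]
switch_bar top 0.72 [190. 295.] [ 0.633 -0.01 ]
switch_bar side 0.59 [197. 298.] [0.631 0.132]
handle_bar top 0.75 [221. 152.] [0.541 0.371]
handle_bar side 0.75 [114. 242.] [0.528 0.375]
handle_pivot top 0.84 [247. 156.] [0.479 0.373]
handle_pivot top 0.21 [237. 409.] [ 0.498 -0.324]
handle_pivot top 0.18 [192. 244.] [0.63  0.132]
handle_pivot side 0.77 [136. 227.] [0.483 0.376]
handle_pivot side 0.67 [263. 238.] [ 0.47  -0.036]
```

The top view shows the dock at the centre, with the switch at (243,192), charged packs at (280,191) and (312,190), and an empty pocket at (343,188). The two flat packs are at (289,251) and (338,252). The blue (228,249) and brown (145,177) look-alikes are to be left alone. The isolator is on the left at (160,247), thrown away from the robot, and the tray is on the right at (413,236).

Next I measure the geometry with depth.

```bash
cat >> h.py <<'E'
def blobs(W,z0,z1,box,minn=30):
    m=(W[...,2]>z0)&(W[...,2]<z1)&(W[...,0]>box[0])&(W[...,0]<box[1])&(W[...,1]>box[2])&(W[...,1]<box[3])
    n,l,s,_=cv2.connectedComponentsWithStats(m.astype(np.uint8),connectivity=4)
    out=[]
    for i in range(1,n):
        if s[i,4]<minn: continue
        p=W[l==i]; rc=cv2.minAreaRect((p[:,:2]*1000).astype(np.float32))
        (a,b),(w,h),ang=rc
        if w<h: w,h,ang=h,w,ang+90
        out.append((np.round([a,b],1),np.round([w,h],1),round((ang+90)%180-90,1),round(float(np.median(p[:,2]))*1000,1),int(s[i,4])))
    return out
E
python3 - <<'E'
from h import *
for n in ['top','side']:
    c=cap(n);W=cloud(c)
    print(n,'desk z',np.nanpercentile(W[200:320,250:300,2],[10,50,90]))
    for nm,b,zs in [('flats',(.4,.55,-.25,.25),(.028,.042)),('dock',(.55,.75,-.25,.25),(.024,.034)),('chg',(.55,.72,-.18,.1),(.046,.06)),('switch',(.58,.72,.08,.2),(.062,.08)),('tray',(.38,.65,-.45,-.2),(.016,.03)),('trayfl',(.38,.65,-.45,-.2),(.002,.008)),('iso',(.38,.56,.3,.45),(.04,.052)),('bar',(.4,.62,.3,.45),(.12,.15))]:
        print(nm); [print('   ',*x) for x in blobs(W,*zs,b)]
E
```

```text
top desk z [-0.00272572  0.00223511  0.03376012]
flats
    [473.8 182.3] [78.7 50.6] -11.1 36.5 487
    [465.7   9.2] [78.8 49.9] 2.7 36.9 474
    [ 462.4 -127.8] [77.9 50.8] 13.6 36.9 478
dock
    [739.9 -96.8] [38.4 12.9] 85.4 30.9 37
    [639.6 -10.9] [381.2 120.1] -86.7 30.1 2776
chg
    [641.7 -55.5] [78.1 50.1] 3.6 54.7 457
    [637.1  34.3] [79.2 49.9] 3.3 54.7 466
switch
    [630.6 137. ] [58.8 15.6] -60.2 73.6 117
tray
    [ 520.1 -346.9] [182.8 121.2] 2.0 23.2 234
    [ 481.  -288.2] [160.1  13.2] 3.7 23.7 117
    [ 404.2 -371. ] [77.9 21.8] -73.4 24.7 56
trayfl
    [ 566.3 -350. ] [105.3  83.5] -86.0 4.8 459
    [ 475.7 -348.8] [138.6 109.6] 0.6 5.0 948
    [ 421.5 -312.8] [34.9 28.6] 88.8 4.9 81
iso
    [479.3 370.9] [108.4  85.2] -0.7 46.7 798
bar
    [525.6 370.5] [65.6 20.8] 89.4 138.7 180
side desk z [-0.0024373   0.00107038  0.03348651]
flats
    [476.4 181.9] [78.2 54.6] -10.5 35.7 531
    [468.1   8. ] [78.4 52.9] 3.9 35.6 674
    [ 464.7 -129.3] [78.3 53.1] 14.4 35.5 832
dock
    [641.9 -10. ] [384.2 120.1] -86.7 29.5 4239
    [741.8 -98.8] [127.5  15.8] -89.8 31.4 267
chg
    [639.3  33.9] [78.2 53.3] 3.1 53.4 639
    [644.2 -57.4] [78.9 54.7] 4.3 53.3 731
switch
    [632.  135.1] [62.3 17.4] -61.1 72.5 160
tray
    [ 639.1 -201.2] [21.5  2. ] 0.2 23.4 33
    [ 610.2 -202.5] [33.4  4.4] -0.3 23.8 56
    [ 508.  -334.7] [208.5 100.6] 0.4 22.3 546
trayfl
    [ 508.  -331.6] [201.3  88.7] -0.0 3.9 3031
iso
    [482.6 370. ] [110.2  93. ] 0.7 46.1 721
bar
    [527.6 369.3] [69.2 20.7] 88.6 137.2 138
```

```bash
cat >> h.py <<'E'
from scipy.spatial.transform import Rotation as Rn
def plan(x,y,z,yaw):
    """prints shift (in shares of .1m) in FINAL tool axes and turn (shares of pi about tool x,y,z) from the measured pose"""
    s=r.get_state(); q=s['tcp_rot']; R0=Rn.from_quat([q[1],q[2],q[3],q[0]])
    a=np.radians(yaw); ca,sa=np.cos(a),np.sin(a)
    R1=Rn.from_matrix(np.array([[ca,sa,0],[sa,-ca,0],[0,0,-1.]]))
    rv=(R0.inv()*R1).as_rotvec()/np.pi
    d=np.array([x,y,z])-s['tool_pos']
    x0=R0.as_matrix()[:,0]
    print('t',round(s['clock'],2),'pos',np.round(s['tool_pos'],4),'yaw',round(np.degrees(np.arctan2(x0[1],x0[0])),2),'gap',round(s['finger_gap'],4),'F',np.round(s['ft_force'],1))
    print(' shift final axes',np.round(R1.inv().apply(d)*10,3),' now axes',np.round(R0.inv().apply(d)*10,3),'turn',np.round(rv,4), 'j6',round(s['joint_positions'][5],2))
E
python3 - <<'E'
from h import *
plan(.632,.137,.16,27)
E
```

```text
t 1.4 pos [0.2511 0.5173 0.2533] yaw 64.11 gap 0.0855 F [-0.1 -0.4 -0.3]
 shift final axes [1.667 5.118 0.933]  now axes [-1.759  5.087  0.933] turn [ 0.     -0.      0.2062] j6 1.43
```

>>> step_arm([
  [0,0,0,0,0,0.0412,0],
  [0,0,0,0,0,0.0412,0],
  [0,0,0,0,0,0.0412,0],
  [0,0,0,0,0,0.0412,0],
  [0,0,0,0,0,0.0412,0],
])

```text
clock: 1.9
tool_pos: [0.2511, 0.5173, 0.2533]
tcp_rot: [-0.0, 0.973, 0.231, 0.0]
ft_force: [-0.3, -1.0, -0.4]
finger_gap: 0.0428
```

>>> step_arm([
  [0.14,0.42,0,0,0,0,0],
  [0.14,0.42,0,0,0,0,0],
  [0.14,0.42,0,0,0,0,0],
  [0.14,0.42,0,0,0,0,0],
  [0.14,0.42,0,0,0,0,0],
])

```text
clock: 2.4
tool_pos: [0.4099, 0.3609, 0.2535]
tcp_rot: [-0.0, 0.972, 0.234, 0.0]
ft_force: [-0.1, 0.9, -0.0]
finger_gap: 0.0428
```

>>> step_arm([
  [0.14,0.42,0,0,0,0,0],
  [0.14,0.42,0,0,0,0,0],
  [0.14,0.42,0,0,0,0,0],
  [0.14,0.42,0,0,0,0,0],
  [0.14,0.42,0.2,0,0,0,0],
])

```text
clock: 2.9
tool_pos: [0.5694, 0.2058, 0.236]
tcp_rot: [-0.0, 0.972, 0.234, 0.003]
ft_force: [1.1, 0.1, -0.6]
finger_gap: 0.0426
```

Run:
```python
from h import *
plan(.632,.137,.10,27)
```

```text
t 2.9 pos [0.5694 0.2058 0.236 ] yaw 27.03 gap 0.0426 F [ 1.1  0.1 -0.6]
 shift final axes [0.245 0.897 1.36 ]  now axes [0.237 0.895 1.362] turn [ 0.0004 -0.0018  0.0002] j6 1.31
```

>>> step_arm([
  [0.08,0.3,0.25,0,0,0,0],
  [0.08,0.3,0.25,0,0,0,0],
  [0.085,0.3,0.3,0,0,0,0],
  [0,0,0.3,0,0,0,0],
  [0,0,0.26,0,0,0,0],
])

```text
clock: 3.4
tool_pos: [0.6297, 0.1365, 0.0953]
tcp_rot: [-0.0, 0.973, 0.233, -0.0]
ft_force: [0.1, -0.5, -0.5]
finger_gap: 0.0427
```

Run:
```python
from h import *
plan(.632,.137,.066,27)
c=cap('side','s1')
```

```text
t 3.4 pos [0.6297 0.1365 0.0953] yaw 26.91 gap 0.0427 F [ 0.1 -0.5 -0.5]
 shift final axes [0.023 0.006 0.293]  now axes [0.023 0.006 0.293] turn [-0.0001  0.0003 -0.0005] j6 1.19
```

View pics/s1.png

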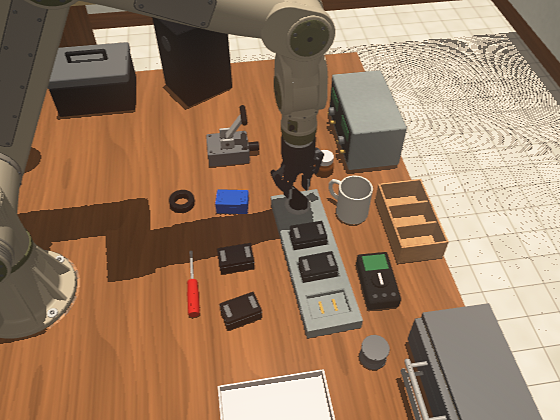

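The gripper is over the switch at about (297,190), with the bar between the fingers. I go down, pinch it and turn.

>>> step_arm([
  [0.012,0,0.1,0,0,0,0],
  [0.011,0,0.1,0,0,0,0],
  [0,0,0.09,0,0,0,0],
  [0,0,0,0,0,0,-1],
  [0,0,0,0,0,0,-1],
], squeeze=30)

```text
clock: 3.95
tool_pos: [0.6317, 0.1392, 0.0689]
tcp_rot: [0.0, 0.972, 0.234, 0.0]
ft_force: [1.5, 1.6, 1.3]
finger_gap: 0.0146
```

>>> step_arm([
  [0,0,0,0,0,0,-1],
  [0,0,0,0,0,0,-1],
  [0,0,0,0,0,0,-1],
  [0,0,0,0,0,0,-1],
  [0,0,0,0,0,0,-1],
])

```text
clock: 4.45
tool_pos: [0.6318, 0.1392, 0.0689]
tcp_rot: [-0.0, 0.972, 0.234, 0.001]
ft_force: [0.1, 2.6, 2.3]
finger_gap: 0.0133
```

Run:
```python
from h import *
plan(.632,.137,.066,93.3)
```

```text
t 4.45 pos [0.6318 0.1392 0.0689] yaw 27.05 gap 0.0133 F [0.1 2.6 2.3]
 shift final axes [-0.022  0.001  0.029]  now axes [-0.008  0.021  0.029] turn [ 2.000e-04 -4.000e-04 -3.681e-01] j6 1.19
```

>>> step_arm([
  [0,0,0,0,0,-0.037,-1],
  [0,0,0,0,0,-0.037,-1],
  [0,0,0,0,0,-0.037,-1],
  [0,0,0,0,0,-0.037,-1],
  [0,0,0,0,0,-0.037,-1],
])

```text
clock: 4.95
tool_pos: [0.6306, 0.1381, 0.0689]
tcp_rot: [0.0, 0.864, 0.504, -0.001]
ft_force: [-5.1, -1.7, 6.1]
finger_gap: 0.0133
```

>>> step_arm([
  [0,0,0,0,0,-0.037,-1],
  [0,0,0,0,0,-0.037,-1],
  [0,0,0,0,0,-0.037,-1],
  [0,0,0,0,0,-0.037,-1],
  [0,0,0,0,0,-0.037,-1],
])

```text
clock: 5.45
tool_pos: [0.6302, 0.1364, 0.0689]
tcp_rot: [0.001, 0.683, 0.73, -0.002]
ft_force: [-6.7, -6.6, 7.7]
finger_gap: 0.0136
```

>>> step_arm([
  [0,0,0,0,0,0,-1],
  [0,0,0,0,0,0,0],
  [0,0,0,0,0,0,0],
  [0,0,0,0,0,0,0],
  [0,0,0,0,0,0,0],
])

```text
clock: 5.95
tool_pos: [0.6315, 0.139, 0.0682]
tcp_rot: [0.0, 0.684, 0.729, 0.0]
ft_force: [0.7, -0.0, 0.1]
finger_gap: 0.0424
```

>>> step_arm([
  [0,0,-0.2,0,0,0,0],
  [0,0,-0.35,0,0,0,0],
  [0,0,-0.4,0,0,0,0],
  [0,0,-0.4,0,0,0,0],
  [0,0,0,0,0,0,0],
])

```text
clock: 6.45
tool_pos: [0.6347, 0.1394, 0.2103]
tcp_rot: [0.004, 0.684, 0.729, 0.004]
ft_force: [1.5, 0.2, 0.2]
finger_gap: 0.043
```

Run:
```python
from h import *
plan(.527,.370,.20,180)
W=cloud(cap('top','t1'))
print(blobs(W,.062,.08,(.58,.72,.08,.2),10))
W=cloud(cap('side','s2'))
print(blobs(W,.062,.08,(.58,.72,.08,.2),10))
```

```text
t 6.45 pos [0.6347 0.1394 0.2103] yaw 93.65 gap 0.043 F [1.5 0.2 0.2]
 shift final axes [1.077 2.306 0.103]  now axes [ 2.37  -0.929  0.093] turn [ 0.003   0.0026 -0.4797] j6 0.03
[]
[(array([632.6, 135.4]), array([59.1, 19.8]), -0.5, 72.6, 176)]
```

View pics/s2.png

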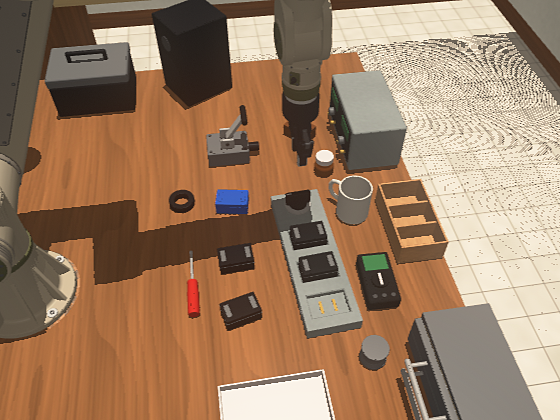

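>>> step_arm([
  [0,0,0,0,0,-0.0437,0],
  [0,0,0,0,0,-0.0437,0],
  [0,0,0,0,0,-0.0437,0],
  [0,0,0,0,0,-0.0437,0],
  [0,0,0,0,0,-0.0437,0],
])

```text
clock: 7.05
tool_pos: [0.6303, 0.1388, 0.2008]
tcp_rot: [-0.002, 0.396, 0.918, -0.001]
ft_force: [0.5, 0.2, -0.1]
finger_gap: 0.0428
```

>>> step_arm([
  [0,0,0,0,0,-0.0437,0],
  [0,0,0,0,0,-0.0437,0],
  [0,0,0,0,0,-0.0437,0],
  [0,0,0,0,0,-0.0437,0],
  [0,0,0,0,0,-0.0437,0],
])

```text
clock: 7.55
tool_pos: [0.6304, 0.1388, 0.2008]
tcp_rot: [-0.002, 0.064, 0.998, -0.0]
ft_force: [-0.2, -0.3, -0.4]
finger_gap: 0.0426
```

>>> step_arm([
  [0.2,0.4,0,0,0,-0.0437,0],
  [0.2,0.4,0,0,0,0,0],
  [0.2,0.4,0,0,0,0,0],
  [0.2,0.4,0,0,0,0,0],
  [0.2,0.4,0,0,0,0,0],
])

```text
clock: 8.05
tool_pos: [0.5346, 0.342, 0.201]
tcp_rot: [-0.002, -0.001, 1.0, -0.001]
ft_force: [0.8, -0.2, -0.7]
finger_gap: 0.0428
```

Run:
```python
from h import *
plan(.527,.370,.18,180)
W=cloud(cap('top','t2'))
print(blobs(W,.062,.08,(.58,.72,.08,.2),10))
print(blobs(W,.12,.15,(.4,.62,.3,.45),10))
W=cloud(cap('side','s3'))
print(blobs(W,.062,.08,(.58,.72,.08,.2),10))
```

```text
t 8.05 pos [0.5346 0.342  0.201 ] yaw -179.85 gap 0.0428 F [ 0.8 -0.2 -0.7]
 shift final axes [0.076 0.28  0.21 ]  now axes [0.075 0.281 0.21 ] turn [-0.0005 -0.001   0.0008] j6 -1.13
[(array([629.5, 136.7]), array([59., 14.]), 2.5, 73.9, 109)]
[(array([528.6, 344.6]), array([15.7, 14.5]), -85.5, 138.1, 36)]
[(array([632.8, 135.7]), array([60.2, 17.9]), 4.8, 71.8, 171)]
```

View pics/t2.png

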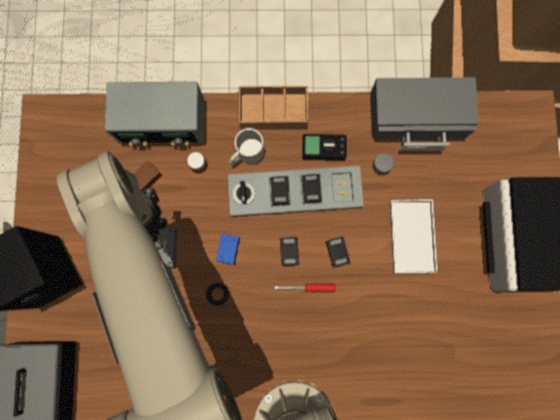

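The switch now reads about 3°, in line with the dock's x, so it is off. The handle is still on. I lower the open fingers around the bar and pull it over.

>>> step_arm([
  [0.065,0.14,0,0,0,0,0],
  [0,0.14,0.1,0,0,0,0],
  [0,0,0.2,0,0,0,0],
  [0,0,0.2,0,0,0,0],
  [0,0,0.13,0,0,0,0],
])

```text
clock: 8.65
tool_pos: [0.5296, 0.3683, 0.1374]
tcp_rot: [-0.001, -0.001, 1.0, -0.001]
ft_force: [-0.5, -0.7, -0.9]
finger_gap: 0.0426
```

>>> step_arm([
  [0.1,0,0,0,0,0,0],
  [0.1,0,0,0,0,0,0],
  [0.1,0,0,0,0,0,0],
  [0.1,0,0,0,0,0,0],
  [0.1,0,0,0,0,0,0],
])

```text
clock: 9.15
tool_pos: [0.479, 0.3691, 0.1414]
tcp_rot: [0.0, -0.002, 1.0, 0.001]
ft_force: [0.7, 0.8, 0.2]
finger_gap: 0.0427
```

>>> step_arm([
  [0.1,0,0,0,0,0,0],
  [0.1,0,0,0,0,0,0],
  [0.1,0,0,0,0,0,0],
  [0.1,0,0,0,0,0,0],
  [0.1,0,0,0,0,0,0],
])

```text
clock: 9.65
tool_pos: [0.4288, 0.3686, 0.1401]
tcp_rot: [-0.0, -0.001, 1.0, -0.0]
ft_force: [-0.7, 0.8, -1.0]
finger_gap: 0.0426
```

Run:
```python
from h import *
plan(.427,.370,.138,180)
W=cloud(cap('side','s4'))
print(blobs(W,.1,.15,(.4,.62,.3,.45),10))
```

```text
t 9.65 pos [0.4288 0.3686 0.1401] yaw -179.83 gap 0.0426 F [-0.7  0.8 -1. ]
 shift final axes [0.018 0.014 0.021]  now axes [0.018 0.015 0.021] turn [-0.0001 -0.0002  0.0009] j6 -1.01
[(array([445.8, 371.1]), array([72.4, 36.2]), 86.2, 135.4, 226), (array([403.7, 366.4]), array([23.6,  7.2]), 89.6, 133.9, 24)]
```

View pics/s4.png

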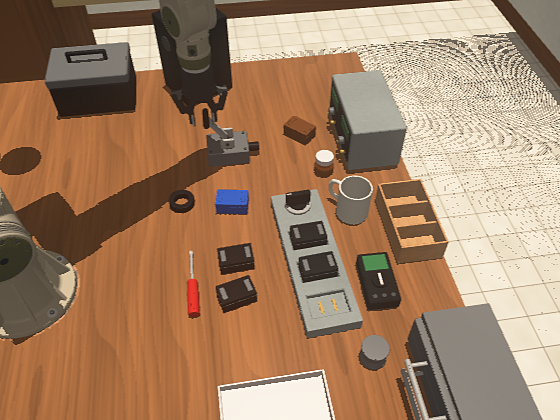

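The handle has gone over towards the robot at (206,118). The right-hand flat pack was knocked aside and is now at (237,293). I raise the tool and re-measure.

>>> step_arm([
  [0,0,-0.2,0,0,0,0],
  [0,0,-0.3,0,0,0,0],
  [0,0,-0.3,0,0,0.0437,0.5],
  [0,0,0,0,0,0.0437,0.5],
  [0,0,0,0,0,0.0437,0.5],
])

```text
clock: 10.2
tool_pos: [0.4305, 0.3691, 0.2218]
tcp_rot: [0.001, 0.206, 0.979, 0.001]
ft_force: [0.0, -0.2, 0.1]
finger_gap: 0.0642
```

>>> step_arm([
  [0,0,0,0,0,0.0437,0.5],
  [0,0,0,0,0,0.0437,0.5],
  [0,0,0,0,0,0.0437,0.5],
  [0,0,0,0,0,0.0437,0.5],
  [0,0,0,0,0,0.0437,0.5],
])

```text
clock: 10.7
tool_pos: [0.4298, 0.3687, 0.2202]
tcp_rot: [-0.0, 0.523, 0.852, -0.0]
ft_force: [0.1, -0.2, 0.5]
finger_gap: 0.064
```

Run:
```python
from h import *
plan(.638,.0344,.11,93.3)
for n in ['top','side']:
    W=cloud(cap(n))
    print(blobs(W,.12,.16,(.4,.62,.3,.45),10))
    print(blobs(W,.028,.042,(.4,.55,-.25,.25),10))
    print(blobs(W,.046,.06,(.55,.72,-.18,.1)))
```

```text
t 10.7 pos [0.4298 0.3687 0.2202] yaw 116.91 gap 0.064 F [ 0.1 -0.2  0.5]
 shift final axes [-3.457  1.886  1.102]  now axes [-3.923  0.344  1.102] turn [-1.000e-04 -0.000e+00  1.311e-01] j6 0.1
[(array([432.1, 360.1]), array([44.3, 13.2]), -89.9, 138.6, 73)]
[(array([473.9, 182.5]), array([77.9, 50.8]), -11.0, 36.8, 482), (array([465.7,   9.2]), array([78.6, 49.9]), 3.1, 36.6, 479), (array([457.3, -84.1]), array([78.1, 50.3]), 13.9, 36.9, 479)]
[(array([642.2, -55.6]), array([78.9, 50.3]), 4.1, 54.3, 463), (array([636.9,  34.1]), array([78.2, 50.1]), 2.9, 55.0, 461)]
[(array([438.4, 369.7]), array([68. , 21.7]), 86.2, 137.6, 140)]
[(array([475.9, 182.1]), array([78.5, 58.7]), -11.7, 35.6, 533), (array([467.9,   8.2]), array([78.5, 53.3]), 1.9, 35.5, 676), (array([460. , -85.3]), array([78.6, 52.3]), 13.4, 35.5, 775)]
[(array([639.5,  34.3]), array([78.2, 56.3]), 2.6, 53.4, 642), (array([644.8, -56.1]), array([78.7, 54.4]), 4.0, 53.6, 722)]
```

>>> step_arm([
  [0,0,0,0,0,0.0437,0.5],
  [0,0,0,0,0,0.0437,0.5],
  [0,0,0,0,0,0.0437,0.5],
  [-0.38,0.21,0,0,0,0,0.5],
  [-0.38,0.21,0,0,0,0,0.5],
])

```text
clock: 11.3
tool_pos: [0.4766, 0.2957, 0.2203]
tcp_rot: [0.0, 0.682, 0.732, 0.0]
ft_force: [-0.5, 0.2, 0.2]
finger_gap: 0.0642
```

>>> step_arm([
  [-0.38,0.21,0,0,0,0,0.5],
  [-0.38,0.21,0,0,0,0,0.5],
  [-0.38,0.21,0,0,0,0,0.5],
  [-0.38,0.21,0,0,0,0,0.5],
  [-0.38,0.21,0.2,0,0,0,0.5],
])

```text
clock: 11.8
tool_pos: [0.5961, 0.1111, 0.2029]
tcp_rot: [0.002, 0.683, 0.73, 0.002]
ft_force: [1.3, 0.7, -0.2]
finger_gap: 0.064
```

>>> step_arm([
  [-0.38,0.21,0.3,0,0,0,0.5],
  [-0.38,0.21,0.3,0,0,0,0.5],
  [0,0,0.3,0,0,0,0.5],
  [0,0,0,0,0,0,0.5],
  [0,0,0,0,0,0,0.5],
])

```text
clock: 12.3
tool_pos: [0.637, 0.0434, 0.1132]
tcp_rot: [-0.001, 0.684, 0.73, -0.001]
ft_force: [-0.9, 0.5, 0.8]
finger_gap: 0.0641
```

Run:
```python
from h import *
plan(.639,.0344,.057,93.3)
W=cloud(cap('side','s5'))
```

```text
t 12.3 pos [0.637  0.0434 0.1132] yaw 93.74 gap 0.0641 F [-0.9  0.5  0.8]
 shift final axes [-0.091  0.015  0.562]  now axes [-0.092  0.016  0.562] turn [-0.0007 -0.0002  0.0025] j6 -0.12
```

View pics/s5.png

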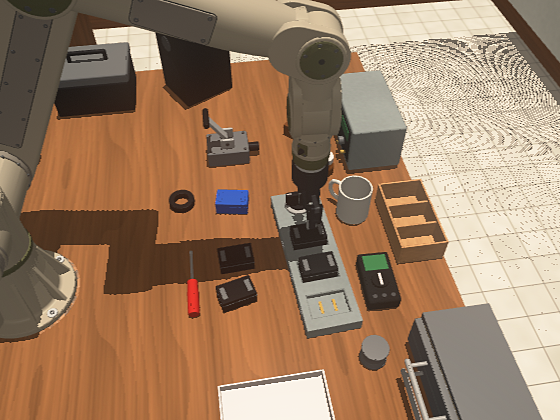

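>>> step_arm([
  [-0.092,0.015,0,0,0,0.002,0.5],
  [0,0,0.2,0,0,0,0.5],
  [0,0,0.2,0,0,0,0.5],
  [0,0,0.1,0,0,0,0.5],
  [0,0,0.06,0,0,0,0.5],
])

```text
clock: 12.85
tool_pos: [0.6401, 0.0343, 0.0579]
tcp_rot: [0.0, 0.686, 0.727, 0.0]
ft_force: [-0.4, -0.3, -0.4]
finger_gap: 0.0639
```

Run:
```python
from h import *
plan(.639,.0344,.057,93.3)
```

```text
t 12.85 pos [0.6401 0.0343 0.0579] yaw 93.32 gap 0.0639 F [-0.4 -0.3 -0.4]
 shift final axes [ 0.001 -0.011  0.009]  now axes [ 0.001 -0.011  0.009] turn [0.0003 0.     0.0001] j6 -0.13
```

>>> step_arm([
  [0,0,0,0,0,0,-1],
  [0,0,0,0,0,0,-1],
  [0,0,0,0,0,0,-1],
  [0,0,0,0,0,0,-1],
  [0,0,0,0,0,0,-1],
], squeeze=40)

```text
clock: 13.35
tool_pos: [0.6402, 0.0342, 0.0581]
tcp_rot: [0.0, 0.687, 0.727, 0.0]
ft_force: [-0.4, 0.0, 1.5]
finger_gap: 0.0492
```

Run:
```python
from h import *
plan(.639,.0344,.057,93.3)
```

```text
t 13.35 pos [0.6402 0.0342 0.0581] yaw 93.28 gap 0.0492 F [-0.4  0.   1.5]
 shift final axes [ 0.003 -0.012  0.011]  now axes [ 0.003 -0.012  0.011] turn [ 0.0003 -0.     -0.0001] j6 -0.13
```

>>> step_arm([
  [0,0,-0.1,0,0,0,-1],
  [0,0,-0.3,0,0,0,-1],
  [0,0,-0.4,0,0,0,-1],
  [0,0,-0.4,0,0,0,-1],
  [0,0,0,0,0,0,-1],
])

```text
clock: 13.85
tool_pos: [0.6433, 0.0339, 0.1848]
tcp_rot: [0.004, 0.687, 0.727, 0.004]
ft_force: [0.9, -0.2, -3.2]
finger_gap: 0.0492
```

Run:
```python
from h import *
for n in ['top','side']:
    c=cap(n,n+'6');W=cloud(c)
    m=(W[...,2]>.003)&(W[...,2]<.03)&(W[...,0]>.38)&(W[...,0]<.64)&(W[...,1]<-.26)&(W[...,1]>-.44)
    n_,l,s,_=cv2.connectedComponentsWithStats(m.astype(np.uint8))
    i=1+np.argmax(s[1:,4]); p=W[l==i][:,:2]
    print(cv2.minAreaRect((p*1000).astype(np.float32)))
plan(.46,-.348,.17,91)
```

```text
((503.8920593261719, -343.77801513671875), (161.01919555664062, 235.05433654785156), 86.46530151367188)
((509.6382751464844, -328.17822265625), (100.98699188232422, 216.5439453125), 85.99940490722656)
t 13.95 pos [0.6405 0.034  0.1787] yaw 93.27 gap 0.0489 F [-0.7 -0.2 -4.3]
 shift final axes [-3.788 -1.871  0.087]  now axes [-3.711 -2.02   0.083] turn [0.0008 0.0001 0.0126] j6 -0.13
```

View pics/side6.png

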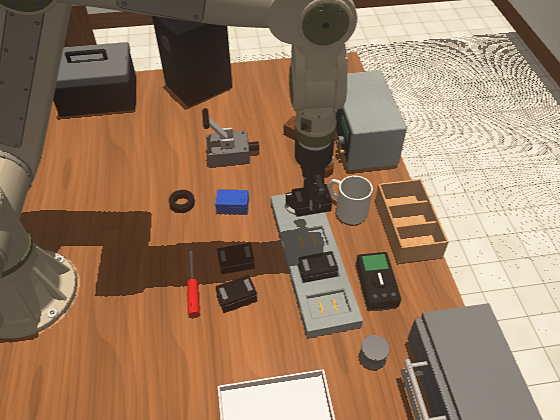

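The pack is in the gripper at (308,200). I locate the tray by its colour.

Run:
```python
from h import *
for n in ['top','side']:
    c=cap(n); W=cloud(c)
    m=max(r.masks_of(n,'tray'),key=lambda d:d['score']); print(n,m['score'],m['bbox'])
    reg=m['region']
    im=c['image'].astype(int); wh=(im.min(2)>150)
    rr,cc=np.nonzero(reg&wh)
    p=np.array([ray(c,a,b,.024)[:2] for a,b in zip(rr,cc)])
    print('outer@.024',cv2.minAreaRect((p*1000).astype(np.float32)))
```

```text
top 0.83 [389.1, 200.0, 50.2, 75.2]
outer@.024 ((504.9373779296875, -345.8214111328125), (203.84422302246094, 118.04297637939453), 0.2784712314605713)
side 0.34 [286.7, 191.1, 6.0, 16.3]
outer@.024 ((614.5042724609375, 180.4578094482422), (2.5000836849212646, 0.0), 171.1617889404297)
```

>>> step_arm([
  [-0.2,-0.1,0,0,0,0.0126,-1],
  [-0.4,-0.2,0,0,0,0,-1],
  [-0.4,-0.2,0,0,0,0,-1],
  [-0.4,-0.2,0,0,0,0,-1],
  [-0.4,-0.2,0,0,0,0,-1],
])

```text
clock: 14.65
tool_pos: [0.5521, -0.1487, 0.1758]
tcp_rot: [-0.001, 0.701, 0.713, -0.0]
ft_force: [1.4, -0.0, -3.5]
finger_gap: 0.0483
```

>>> step_arm([
  [-0.4,-0.2,0,0,0,0,-1],
  [-0.4,-0.2,0,0,0,0,-1],
  [-0.4,-0.2,0,0,0,0,-1],
  [-0.4,-0.2,0.1,0,0,0,-1],
  [-0.35,-0.2,0.3,0,0,0,-1],
])

```text
clock: 15.15
tool_pos: [0.4576, -0.3476, 0.1388]
tcp_rot: [0.002, 0.701, 0.713, -0.0]
ft_force: [0.9, -0.3, -4.5]
finger_gap: 0.049
```

Run:
```python
from h import *
plan(.457,-.346,.046,91)
```

```text
t 15.15 pos [ 0.4576 -0.3476  0.1388] yaw 90.97 gap 0.049 F [ 0.9 -0.3 -4.5]
 shift final axes [ 0.016 -0.006  0.928]  now axes [ 0.019 -0.009  0.928] turn [ 0.0011  0.0011 -0.0002] j6 -0.81
```

>>> step_arm([
  [0,0,0.3,0,0,0,-1],
  [0,0,0.3,0,0,0,-1],
  [0,0,0.15,0,0,0,-1],
  [0,0,0.08,0,0,0,-1],
  [0,0,0.05,0,0,0,-1],
])

```text
clock: 15.65
tool_pos: [0.4568, -0.3437, 0.0481]
tcp_rot: [-0.001, 0.701, 0.713, 0.0]
ft_force: [0.4, -1.0, -3.5]
finger_gap: 0.049
```

Run:
```python
from h import *
plan(.457,-.346,.046,91)
cap('top','t7');cap('side','s7')
```

```text
t 15.65 pos [ 0.4568 -0.3437  0.0481] yaw 91.01 gap 0.049 F [ 0.4 -1.  -3.5]
 shift final axes [-0.023  0.002  0.021]  now axes [-0.023  0.002  0.021] turn [-0.0005 -0.0006  0.    ] j6 -0.8
```

View pics/t7.png

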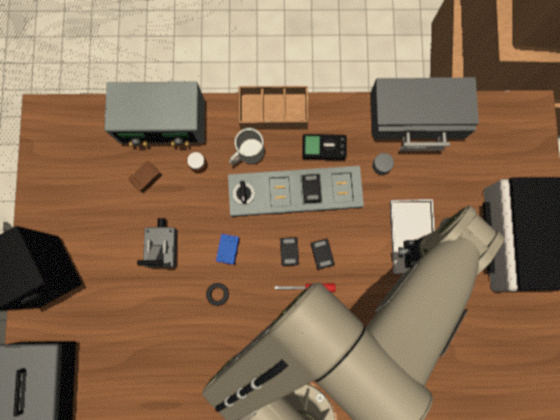

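The pack is over the near half of the tray at (408,257). I release it.

>>> step_arm([
  [-0.02,0,0.02,0,0,0,-1],
  [0,0,0.01,0,0,0,-1],
  [0,0,0,0,0,0,0.5],
  [0,0,0,0,0,0,0.5],
  [0,0,0,0,0,0,0.5],
])

```text
clock: 16.25
tool_pos: [0.458, -0.3468, 0.0475]
tcp_rot: [0.001, 0.701, 0.713, 0.0]
ft_force: [-1.1, 0.2, -0.5]
finger_gap: 0.0643
```

>>> step_arm([
  [0,0,-0.1,0,0,0,0.5],
  [0,0,-0.4,0,0,0,0.5],
  [0,0,-0.4,0,0,0,0.5],
  [0,0,-0.4,0,0,-0.0126,0.5],
  [0,0,0,0,0,0,0.5],
])

```text
clock: 16.75
tool_pos: [0.4601, -0.349, 0.184]
tcp_rot: [0.006, 0.686, 0.727, -0.0]
ft_force: [1.6, 0.2, -0.4]
finger_gap: 0.0643
```

Run:
```python
from h import *
plan(.6445,-.0555,.15,93.3)
W=cloud(cap('side'))
print(blobs(W,.034,.046,(.38,.62,-.45,-.24)))
```

```text
t 16.75 pos [ 0.4601 -0.349   0.184 ] yaw 93.32 gap 0.0643 F [ 1.6  0.2 -0.4]
 shift final axes [2.824 2.01  0.34 ]  now axes [2.826 2.008 0.331] turn [0.0025 0.0028 0.0001] j6 -0.85
[(array([ 457.8, -346.8]), array([77.9, 51.8]), 0.6, 39.5, 844)]
```

>>> step_arm([
  [0.4,0.29,0,0,0,0,0.5],
  [0.4,0.29,0,0,0,0,0.5],
  [0.4,0.29,0,0,0,0,0.5],
  [0.4,0.29,0,0,0,0,0.5],
  [0.4,0.28,0,0,0,0,0.5],
])

```text
clock: 17.3
tool_pos: [0.59, -0.1365, 0.1758]
tcp_rot: [-0.001, 0.687, 0.727, -0.0]
ft_force: [1.2, -0.8, 0.6]
finger_gap: 0.0645
```

>>> step_arm([
  [0.4,0.28,0.1,0,0,0,0.5],
  [0.4,0.28,0.3,0,0,0,0.5],
  [0,0,0.3,0,0,0,0.5],
  [0,0,0,0,0,0,0.5],
  [0,0,0,0,0,0,0.5],
])

```text
clock: 17.8
tool_pos: [0.6366, -0.0606, 0.1095]
tcp_rot: [-0.001, 0.687, 0.727, -0.001]
ft_force: [0.2, 0.0, -0.0]
finger_gap: 0.0637
```

Run:
```python
from h import *
plan(.644,-.0555,.058,93.3)
```

```text
t 17.8 pos [ 0.6366 -0.0606  0.1095] yaw 93.26 gap 0.0637 F [ 0.2  0.  -0. ]
 shift final axes [0.046 0.077 0.515]  now axes [0.046 0.079 0.515] turn [-0.001  -0.0003 -0.0002] j6 -0.28
```

>>> step_arm([
  [0.046,0.078,0,0,0,0,0.5],
  [0,0,0.2,0,0,0,0.5],
  [0,0,0.2,0,0,0,0.5],
  [0,0,0.1,0,0,0,0.5],
  [0,0,0.015,0,0,0,0.5],
])

```text
clock: 18.3
tool_pos: [0.6452, -0.0562, 0.0588]
tcp_rot: [-0.0, 0.687, 0.727, -0.0]
ft_force: [-0.1, 0.0, -0.1]
finger_gap: 0.064
```

>>> step_arm([
  [0,0,0,0,0,0,-1],
  [0,0,0,0,0,0,-1],
  [0,0,0,0,0,0,-1],
  [0,0,0,0,0,0,-1],
  [0,0,0,0,0,0,-1],
])

```text
clock: 18.8
tool_pos: [0.6462, -0.056, 0.0602]
tcp_rot: [0.001, 0.687, 0.727, 0.0]
ft_force: [-0.1, -1.5, 6.2]
finger_gap: 0.0489
```

Run:
```python
from h import *
plan(.644,-.0555,.058,93.3)
```

```text
t 18.8 pos [ 0.6462 -0.056   0.0602] yaw 93.26 gap 0.0489 F [-0.1 -1.5  6.2]
 shift final axes [ 0.007 -0.022  0.022]  now axes [ 0.007 -0.022  0.022] turn [ 0.0007  0.0003 -0.0002] j6 -0.27
```

>>> step_arm([
  [0,0,-0.1,0,0,0,-1],
  [0,0,-0.3,0,0,0,-1],
  [0,0,-0.4,0,0,0,-1],
  [0,0,-0.4,0,0,0,-1],
  [0,0,0,0,0,0,-1],
])

```text
clock: 19.3
tool_pos: [0.6483, -0.0559, 0.1856]
tcp_rot: [0.004, 0.686, 0.727, 0.003]
ft_force: [1.4, -1.2, -2.8]
finger_gap: 0.0493
```

Run:
```python
from h import *
plan(.554,-.346,.178,91)
```

```text
t 19.3 pos [ 0.6483 -0.0559  0.1856] yaw 93.3 gap 0.0493 F [ 1.4 -1.2 -2.8]
 shift final axes [-2.884 -0.994  0.076]  now axes [-2.842 -1.109  0.071] turn [0.0031 0.0006 0.0128] j6 -0.27
```

>>> step_arm([
  [-0.2,-0.08,0,0,0,0.0126,-1],
  [-0.4,-0.14,0,0,0,0,-1],
  [-0.4,-0.14,0,0,0,0,-1],
  [-0.4,-0.14,0,0,0,0,-1],
  [-0.4,-0.14,0,0,0,0,-1],
])

```text
clock: 19.8
tool_pos: [0.5839, -0.2376, 0.1773]
tcp_rot: [-0.001, 0.701, 0.714, -0.0]
ft_force: [0.1, -0.0, -3.3]
finger_gap: 0.049
```

>>> step_arm([
  [-0.4,-0.14,0,0,0,0,-1],
  [-0.4,-0.14,0,0,0,0,-1],
  [-0.28,-0.07,0.2,0,0,0,-1],
  [0,0,0.3,0,0,0,-1],
  [0,0,0.3,0,0,0,-1],
])

```text
clock: 20.3
tool_pos: [0.5511, -0.3465, 0.0969]
tcp_rot: [-0.001, 0.702, 0.712, 0.0]
ft_force: [-0.2, 0.5, -3.6]
finger_gap: 0.049
```

Run:
```python
from h import *
plan(.554,-.346,.048,91)
cap('side','s8')
```

```text
t 20.3 pos [ 0.5511 -0.3465  0.0969] yaw 90.87 gap 0.049 F [-0.2  0.5 -3.6]
 shift final axes [0.005 0.029 0.489]  now axes [0.004 0.029 0.489] turn [-0.0002 -0.0004 -0.0007] j6 -0.7
```

View pics/s8.png

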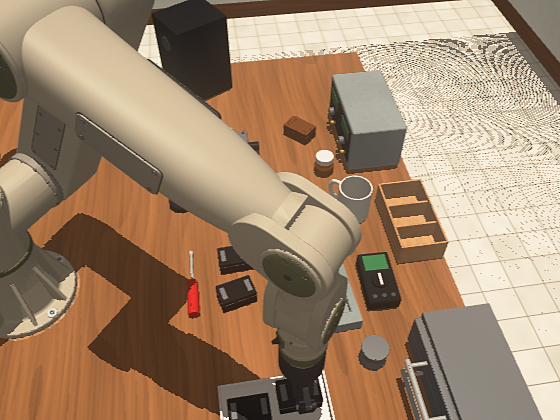

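The held pack is at (298,390), over the far half of the tray, and the first pack is at (248,405). I set this one down.

>>> step_arm([
  [0,0.03,0.2,0,0,0,-1],
  [0,0,0.15,0,0,0,-1],
  [0,0,0.08,0,0,0,-1],
  [0,0,0.05,0,0,0,-1],
  [0,0,0.02,0,0,0,-1],
])

```text
clock: 20.85
tool_pos: [0.5552, -0.3452, 0.0487]
tcp_rot: [-0.0, 0.701, 0.713, 0.0]
ft_force: [0.4, -0.1, -3.2]
finger_gap: 0.0487
```

>>> step_arm([
  [0,0,0,0,0,0,-1],
  [0,0,0,0,0,0,0.5],
  [0,0,0,0,0,0,0.5],
  [0,0,0,0,0,0,0.5],
  [0,0,0,0,0,0,0.5],
])

```text
clock: 21.35
tool_pos: [0.5556, -0.3459, 0.0497]
tcp_rot: [0.001, 0.701, 0.713, 0.0]
ft_force: [-1.2, 0.2, -0.4]
finger_gap: 0.0643
```

>>> step_arm([
  [0,0,-0.1,0,0,0,0.5],
  [0,0,-0.4,0,0,0,0.5],
  [0,0,-0.4,0,0,0,0.5],
  [0,0,-0.3,0,0,0,0.5],
  [0,0,0,0,0,0,0.5],
])

```text
clock: 21.85
tool_pos: [0.5577, -0.3475, 0.1757]
tcp_rot: [0.005, 0.701, 0.713, 0.001]
ft_force: [0.7, -0.8, -1.0]
finger_gap: 0.0643
```

Run:
```python
from h import *
W=cloud(cap('side'))
print(blobs(W,.034,.046,(.38,.62,-.45,-.24)))
print(blobs(W,.028,.042,(.4,.55,-.2,.25),10))
W=cloud(cap('top'))
print(blobs(W,.034,.046,(.38,.62,-.45,-.24)))
print(blobs(W,.028,.042,(.4,.55,-.2,.25),10))
print(blobs(W,.024,.035,(.55,.72,-.25,.25)))
plan(.459,-.0845,.15,103.7)
```

```text
[(array([ 554.4, -345.8]), array([78.4, 51.2]), 1.7, 39.2, 906), (array([ 457.9, -346.5]), array([78. , 50.7]), 0.4, 39.5, 1031)]
[(array([451.7, 180.1]), array([43. , 29.4]), 84.1, 35.6, 135), (array([468.1,   7.1]), array([77.9, 54.5]), 3.2, 35.8, 676), (array([460., -85.]), array([78.5, 53.9]), 12.8, 35.4, 784)]
[(array([ 546.2, -330.4]), array([62.1, 59. ]), -29.5, 40.8, 226)]
[(array([473.9, 182.7]), array([78.8, 51. ]), -10.8, 36.5, 483), (array([465.6,   8.9]), array([78.1, 50.1]), 3.3, 36.7, 470), (array([457.5, -84.3]), array([78.5, 50.2]), 13.4, 36.8, 473)]
[(array([639.4, -11. ]), array([380.9, 119.5]), -86.7, 30.5, 3062)]
t 21.95 pos [ 0.5558 -0.3461  0.1707] yaw 91.0 gap 0.064 F [-0.3 -0.4 -1.1]
 shift final axes [ 2.77  -0.321  0.207]  now axes [ 2.632 -0.923  0.2  ] turn [ 0.0007  0.0007 -0.0705] j6 -0.7
```

Both charged packs lie level in the tray. Next is flat A at (0.4595, -0.0845), yaw 13.3°.

>>> step_arm([
  [0,0,0,0,0,-0.034,0.5],
  [0,0,0,0,0,-0.034,0.5],
  [0.46,-0.053,0,0,0,0,0.5],
  [0.46,-0.053,0,0,0,0,0.5],
  [0.46,-0.053,0,0,0,0,0.5],
])

```text
clock: 22.45
tool_pos: [0.5064, -0.2132, 0.1669]
tcp_rot: [-0.002, 0.621, 0.784, -0.0]
ft_force: [1.4, -1.1, 0.9]
finger_gap: 0.0638
```

>>> step_arm([
  [0.46,-0.053,0,0,0,0,0.5],
  [0.46,-0.053,0.2,0,0,0,0.5],
  [0.46,-0.053,0.3,0,0,0,0.5],
  [0,0,0.3,0,0,0,0.5],
  [0,0,0,0,0,0,0.5],
])

```text
clock: 22.95
tool_pos: [0.4583, -0.0861, 0.0879]
tcp_rot: [-0.004, 0.62, 0.785, -0.001]
ft_force: [-1.0, 0.6, -0.2]
finger_gap: 0.064
```

Run:
```python
from h import *
plan(.4595,-.0845,.042,103.3)
W=cloud(cap('side','s9'))
```

```text
t 22.95 pos [ 0.4583 -0.0861  0.0879] yaw 103.37 gap 0.064 F [-1.   0.6 -0.2]
 shift final axes [0.013 0.015 0.459]  now axes [0.01  0.018 0.459] turn [-0.0024 -0.0016  0.0004] j6 -0.59
```

View pics/s9.png

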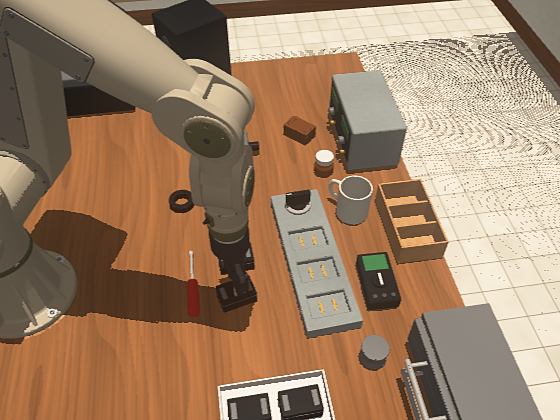

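The gripper is above flat A at (237,293). The dock is empty, and both charged packs are in the tray. I go down and grip.

>>> step_arm([
  [0.01,0.01,0.2,0,0,0,0.5],
  [0,0,0.15,0,0,0,0.5],
  [0,0,0.09,0,0,0,0.5],
  [0,0,0,0,0,0,0.5],
  [0,0,0,0,0,0,-1],
])

```text
clock: 23.5
tool_pos: [0.4638, -0.0875, 0.0486]
tcp_rot: [-0.0, 0.621, 0.784, 0.001]
ft_force: [-0.7, 3.3, 4.6]
finger_gap: 0.0509
```

>>> step_arm([
  [0,0,0,0,0,0,-1],
  [0,0,0,0,0,0,-1],
  [0,0,0,0,0,0,-1],
  [0,0,0,0,0,0,-1],
  [0,0,0,0,0,0,-1],
])

```text
clock: 24.0
tool_pos: [0.464, -0.0876, 0.0489]
tcp_rot: [0.001, 0.621, 0.784, 0.0]
ft_force: [-1.6, 1.6, 6.4]
finger_gap: 0.0484
```

>>> step_arm([
  [0,0,-0.1,0,0,0,-1],
  [0,0,-0.3,0,0,0,-1],
  [0,0,-0.4,0,0,0,-1],
  [0,0,-0.2,0,0,0,-1],
  [0,0,0,0,0,0,-1],
])

```text
clock: 24.5
tool_pos: [0.4656, -0.0885, 0.1513]
tcp_rot: [0.003, 0.621, 0.784, 0.001]
ft_force: [0.3, -0.6, -4.0]
finger_gap: 0.0485
```

Run:
```python
from h import *
plan(.6445,-.0556,.142,93.3)
W=cloud(cap('side'))
print(blobs(W,.105,.15,(.4,.55,-.25,.1),10))
```

```text
t 24.5 pos [ 0.4656 -0.0885  0.1513] yaw 103.24 gap 0.0485 F [ 0.3 -0.6 -4. ]
 shift final axes [0.226 1.804 0.093]  now axes [-0.089  1.816  0.104] turn [0.0019 0.0012 0.0552] j6 -0.59
[(array([493.9, -67.4]), array([16.1,  5.4]), -73.3, 137.9, 20), (array([463.8, -94.4]), array([78.8, 68.4]), 13.2, 136.3, 778)]
```

>>> step_arm([
  [0,0,0,0,0,0.0276,-1],
  [0,0,0,0,0,0.0276,-1],
  [0,0,0,0,0,0,-1],
  [0,0,0,0,0,0,-1],
  [0,0,0,0,0,0,-1],
])

```text
clock: 25.05
tool_pos: [0.4629, -0.0873, 0.147]
tcp_rot: [-0.001, 0.686, 0.728, -0.0]
ft_force: [0.7, -0.3, -3.8]
finger_gap: 0.0485
```

```bash
cat >> h.py <<'E'
def held(W,off,yaw):
    """pack extents in tool frame (along long axis) from upper face"""
    s=r.get_state(); T=np.array(s['tool_pos']); zt=T[2]-off+.036
    a=np.radians(yaw); ex=np.array([np.cos(a),np.sin(a)]); ey=np.array([np.sin(a),-np.cos(a)])
    d=W[...,:2]-T[:2]; u=d@ex; v=d@ey
    for lo,hi,nm in [(-.004,.004,'top'),(-.030,-.006,'side')]:
        m=(abs(u)<.04)&(abs(v)<.06)&(W[...,2]>zt+lo)&(W[...,2]<zt+hi)
        if m.sum()<5: print(nm,'none'); continue
        print(nm,m.sum(),'zmed',round(np.median(W[m][:,2])-T[2],4),'u',np.round(np.percentile(u[m],[0,2,98,100])*1000,1),'v',np.round(np.percentile(v[m],[0,2,98,100])*1000,1))
    return u,v
E
python3 - <<'E'
from h import *
plan(.6445,-.0556,.142,93.3)
for n in ['side','top']:
    W=cloud(cap(n,n+'10')); held(W,.049,93.3)
E
```

```text
t 25.05 pos [ 0.4629 -0.0873  0.147 ] yaw 93.39 gap 0.0485 F [ 0.7 -0.3 -3.8]
 shift final axes [0.212 1.831 0.05 ]  now axes [0.209 1.832 0.048] turn [-0.0005 -0.0002  0.0005] j6 -0.42
top 506 zmed -0.0135 u [-37.  -29.9  23.3  27.5] v [-42.4 -41.4  34.1  35.1]
side 234 zmed -0.0319 u [-29.9 -26.9 -21.7  12.1] v [-42.8 -41.8  34.4  35.2]
top none
side none
```

View pics/side10.png

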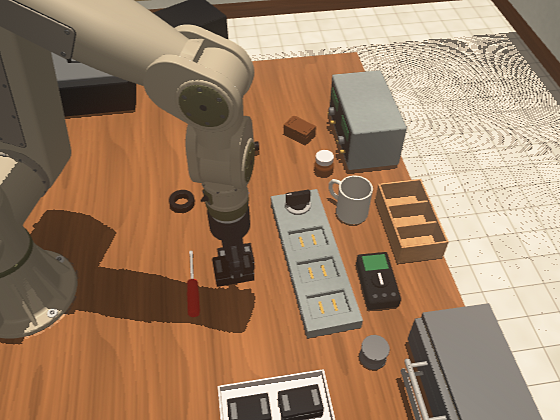

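>>> step_arm([
  [0,0.37,0,0,0,0,-1],
  [0,0.38,0,0,0,0,-1],
  [0.1,0.38,0,0,0,0,-1],
  [0.11,0.38,0,0,0,0,-1],
  [0,0.36,0.2,0,0,0,-1],
])

```text
clock: 25.65
tool_pos: [0.6525, -0.0546, 0.1304]
tcp_rot: [0.002, 0.686, 0.728, 0.002]
ft_force: [0.2, 0.1, -2.0]
finger_gap: 0.0484
```

>>> step_arm([
  [0,0,0.2,0,0,0,-1],
  [0,0,0.05,0,0,0,-1],
  [0,0,0,0,0,0,-1],
  [0,0,0,0,0,0,-1],
  [0,0,0,0,0,0,-1],
])

```text
clock: 26.15
tool_pos: [0.6492, -0.056, 0.1046]
tcp_rot: [0.001, 0.687, 0.727, 0.001]
ft_force: [0.0, 0.7, -2.9]
finger_gap: 0.0488
```

Run:
```python
from h import *
plan(.6483,-.0554,.067,93.3)
for n in ['side']:
    c=cap(n,n+'11');W=cloud(c); held(W,.049,93.3)
    i=c['image'][150:350,230:400]; cv2.imwrite('pics/z11.png',cv2.resize(i[:,:,::-1],None,fx=3,fy=3,interpolation=2))
```

```text
t 26.15 pos [ 0.6492 -0.056   0.1046] yaw 93.29 gap 0.0488 F [ 0.   0.7 -2.9]
 shift final axes [ 0.007 -0.008  0.376]  now axes [ 0.007 -0.009  0.376] turn [ 0.0007  0.0002 -0.    ] j6 -0.27
top 377 zmed -0.0135 u [-36.  -29.6  26.   32.6] v [-42.7 -42.1  33.1  35.2]
side 231 zmed -0.032 u [-29.3 -26.9  16.5  20.4] v [-42.8 -42.7  33.3  35.1]
```

View pics/z11.png

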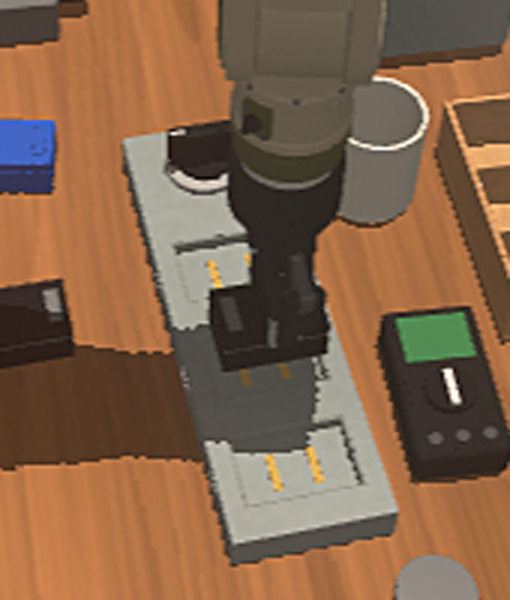

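>>> step_arm([
  [0.007,-0.008,0.1,0,0,0,-1],
  [0,0,0.1,0,0,0,-1],
  [0,0,0.05,0,0,0,-1],
  [0,0,0.05,0,0,0,-1],
  [0,0,0,0,0,0,-1],
])

```text
clock: 26.7
tool_pos: [0.6473, -0.0549, 0.0716]
tcp_rot: [-0.001, 0.686, 0.727, -0.001]
ft_force: [-0.3, 0.1, -2.3]
finger_gap: 0.0483
```

Run:
```python
from h import *
plan(.6483,-.0554,.067,93.3)
```

```text
t 26.7 pos [ 0.6473 -0.0549  0.0716] yaw 93.31 gap 0.0483 F [-0.3  0.1 -2.3]
 shift final axes [-0.005  0.01   0.046]  now axes [-0.005  0.01   0.046] turn [-0.0006 -0.0002  0.    ] j6 -0.27
```

>>> step_arm([
  [0,0,0.02,0,0,0,-1],
  [0,0,0.02,0,0,0,-1],
  [0,0,0.015,0,0,0,-1],
  [0,0,0,0,0,0,-1],
  [0,0,0,0,0,0,-1],
])

```text
clock: 27.2
tool_pos: [0.6481, -0.0551, 0.0675]
tcp_rot: [0.0, 0.686, 0.727, 0.0]
ft_force: [1.3, 0.2, -3.1]
finger_gap: 0.0484
```

Run:
```python
from h import *
plan(.6483,-.0554,.067,93.3)
```

```text
t 27.2 pos [ 0.6481 -0.0551  0.0675] yaw 93.31 gap 0.0484 F [ 1.3  0.2 -3.1]
 shift final axes [-0.004  0.002  0.005]  now axes [-0.004  0.002  0.005] turn [ 0.0001 -0.      0.    ] j6 -0.27
```

Seated to within about 1 mm with no contact force. I release and lift.

>>> step_arm([
  [0,0,0.01,0,0,0,-1],
  [0,0,0,0,0,0,0.5],
  [0,0,0,0,0,0,0.5],
  [0,0,0,0,0,0,0.5],
  [0,0,0,0,0,0,0.5],
])

```text
clock: 27.7
tool_pos: [0.6483, -0.0551, 0.0667]
tcp_rot: [0.0, 0.686, 0.727, 0.0]
ft_force: [0.6, -0.1, -0.1]
finger_gap: 0.0639
```

>>> step_arm([
  [0,0,-0.1,0,0,0,0.5],
  [0,0,-0.3,0,0,0,0.5],
  [0,0,-0.3,0,0,0,0.5],
  [0,-0.3,0,0,0,0,0.5],
  [0,-0.3,0,0,0,0,0.5],
])

```text
clock: 28.2
tool_pos: [0.5893, -0.0589, 0.1386]
tcp_rot: [0.002, 0.686, 0.727, 0.001]
ft_force: [0.2, 0.9, -1.1]
finger_gap: 0.0638
```

>>> step_arm([
  [0.16,-0.4,0,0,0,0,0.5],
  [0.16,-0.4,0,0,0,0,0.5],
  [0.16,-0.4,0,0,0,0,0.5],
  [0,0,0,0,0,0,0.5],
  [0,0,0,0,0,0,0.5],
])

```text
clock: 28.7
tool_pos: [0.4652, -0.0173, 0.1375]
tcp_rot: [0.001, 0.686, 0.727, 0.0]
ft_force: [0.3, -0.8, 0.7]
finger_gap: 0.0642
```

Run:
```python
from h import *
for n in ['side','top']:
    W=cloud(cap(n,n+'12'))
    print(blobs(W,.046,.062,(.55,.72,-.2,.1)))
    print(blobs(W,.03,.042,(.4,.55,-.1,.08),10))
plan(.467,.0085,.095,93.2)
```

```text
[(array([644.1, -55. ]), array([79.4, 54. ]), 4.1, 53.4, 724)]
[(array([468. ,   7.9]), array([77.9, 52.3]), 3.4, 35.6, 545)]
[(array([642.5, -54.6]), array([79.7, 50.4]), 3.4, 54.7, 477)]
[]
t 28.8 pos [ 0.4673 -0.018   0.1375] yaw 93.31 gap 0.064 F [-0.3  0.2  0.2]
 shift final axes [0.264 0.012 0.425]  now axes [0.265 0.011 0.425] turn [0.001  0.0003 0.0006] j6 -0.27
```

View pics/side12.png

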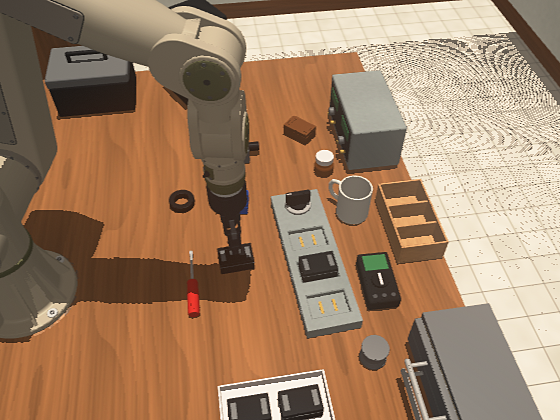

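Pack A is seated in pocket 2 at (319,265), with its top at the same height as the original pack. Next is flat B.

>>> step_arm([
  [0.132,0.008,0.1,0,0,0,0.5],
  [0.132,0.008,0.2,0,0,0,0.5],
  [0,0,0.12,0,0,0,0.5],
  [0,0,0,0,0,0,0.5],
  [0,0,0,0,0,0,0.5],
])

```text
clock: 29.3
tool_pos: [0.4659, 0.0093, 0.0939]
tcp_rot: [-0.0, 0.686, 0.727, -0.0]
ft_force: [0.5, 0.1, 0.8]
finger_gap: 0.0639
```

Run:
```python
from h import *
plan(.4675,.0083,.045,93.2)
```

```text
t 29.3 pos [0.4659 0.0093 0.0939] yaw 93.33 gap 0.0639 F [0.5 0.1 0.8]
 shift final axes [-0.011  0.015  0.489]  now axes [-0.011  0.015  0.489] turn [-0.0003 -0.0001  0.0007] j6 -0.21
```

>>> step_arm([
  [-0.01,0.015,0.2,0,0,0,0.5],
  [0,0,0.15,0,0,0,0.5],
  [0,0,0.1,0,0,0,0.5],
  [0,0,0.04,0,0,0,0.5],
  [0,0,0,0,0,0,0.5],
])

```text
clock: 29.8
tool_pos: [0.4673, 0.008, 0.0453]
tcp_rot: [-0.0, 0.686, 0.727, -0.0]
ft_force: [0.2, 0.2, -0.6]
finger_gap: 0.0643
```

>>> step_arm([
  [0,0,0,0,0,0,-1],
  [0,0,0,0,0,0,-1],
  [0,0,0,0,0,0,-1],
  [0,0,0,0,0,0,-1],
  [0,0,0,0,0,0,-1],
])

```text
clock: 30.3
tool_pos: [0.4678, 0.0081, 0.0463]
tcp_rot: [0.001, 0.686, 0.727, 0.001]
ft_force: [-1.0, 2.1, 5.6]
finger_gap: 0.0487
```

>>> step_arm([
  [0,0,-0.1,0,0,0,-1],
  [0,0,-0.3,0,0,0,-1],
  [0,0,-0.4,0,0,0,-1],
  [0,0,0,0,0,0,-1],
  [0,0,0,0,0,0,-1],
])

```text
clock: 30.8
tool_pos: [0.4678, 0.0078, 0.1263]
tcp_rot: [0.001, 0.686, 0.727, 0.001]
ft_force: [0.3, -0.4, -4.2]
finger_gap: 0.0487
```

Run:
```python
from h import *
plan(.6393,.0345,.126,93.3)
W=cloud(cap('side','s13')); held(W,.047,93.3)
```

```text
t 30.8 pos [0.4678 0.0078 0.1263] yaw 93.3 gap 0.0487 F [ 0.3 -0.4 -4.2]
 shift final axes [0.168 1.728 0.003]  now axes [0.167 1.728 0.006] turn [0.0007 0.0002 0.    ] j6 -0.21
top 410 zmed -0.0098 u [-37.5 -30.7  23.3  26.6] v [-37.8 -36.8  38.8  40.3]
side 227 zmed -0.0289 u [-28.  -27.4 -21.    3.7] v [-38.  -37.1  39.4  40.5]
```

>>> step_arm([
  [0,0.34,0,0,0,0,-1],
  [0,0.34,0,0,0,0,-1],
  [0.08,0.34,0,0,0,0,-1],
  [0.088,0.35,0,0,0,0,-1],
  [0,0.346,0,0,0,0,-1],
])

```text
clock: 31.35
tool_pos: [0.6371, 0.0359, 0.1227]
tcp_rot: [-0.002, 0.686, 0.728, -0.001]
ft_force: [0.8, -0.1, -3.6]
finger_gap: 0.0488
```

>>> step_arm([
  [0,0,0.2,0,0,0,-1],
  [0,0,0.1,0,0,0,-1],
  [0,0,0,0,0,0,-1],
  [0,0,0,0,0,0,-1],
  [0,0,0,0,0,0,-1],
])

```text
clock: 31.85
tool_pos: [0.6372, 0.0346, 0.0959]
tcp_rot: [0.0, 0.686, 0.727, 0.0]
ft_force: [0.2, 0.5, -3.8]
finger_gap: 0.0486
```

Run:
```python
from h import *
plan(.6381,.0343,.0635,93.3)
W=cloud(cap('side','s14')); held(W,.0457,93.3)
```

```text
t 31.85 pos [0.6372 0.0346 0.0959] yaw 93.3 gap 0.0486 F [ 0.2  0.5 -3.8]
 shift final axes [-0.004  0.009  0.324]  now axes [-0.004  0.009  0.324] turn [ 0.0001 -0.      0.    ] j6 -0.13
top 321 zmed -0.0108 u [-37.5 -34.9  25.1  31.6] v [-39.4 -38.7  36.9  38.4]
side 229 zmed -0.0287 u [-31.4 -27.8  20.5  23.2] v [-40.  -39.7  35.9  38.2]
```

>>> step_arm([
  [-0.004,0.018,0.1,0,0,0,-1],
  [0,0,0.1,0,0,0,-1],
  [0,0,0.05,0,0,0,-1],
  [0,0,0.03,0,0,0,-1],
  [0,0,0,0,0,0,-1],
])

```text
clock: 32.4
tool_pos: [0.6388, 0.0344, 0.0665]
tcp_rot: [-0.001, 0.686, 0.727, -0.0]
ft_force: [1.0, -0.5, -3.1]
finger_gap: 0.0487
```

Run:
```python
from h import *
plan(.639,.0343,.0635,93.3)
```

```text
t 32.4 pos [0.6388 0.0344 0.0665] yaw 93.31 gap 0.0487 F [ 1.  -0.5 -3.1]
 shift final axes [-0.001  0.002  0.03 ]  now axes [-0.001  0.002  0.03 ] turn [-0.0005 -0.0001  0.0001] j6 -0.13
```

>>> step_arm([
  [0,0,0.02,0,0,0,-1],
  [0,0,0.012,0,0,0,-1],
  [0,0,0.005,0,0,0,-1],
  [0,0,0,0,0,0,-1],
  [0,0,0,0,0,0,-1],
])

```text
clock: 32.9
tool_pos: [0.6396, 0.0344, 0.0644]
tcp_rot: [0.0, 0.686, 0.727, 0.0]
ft_force: [-1.8, -1.6, 1.7]
finger_gap: 0.0487
```

>>> step_arm([
  [0,0,0,0,0,0,0.5],
  [0,0,0,0,0,0,0.5],
  [0,0,0,0,0,0,0.5],
  [0,0,0,0,0,0,0.5],
  [0,0,0,0,0,0,0.5],
])

```text
clock: 33.4
tool_pos: [0.6395, 0.0344, 0.0637]
tcp_rot: [0.0, 0.686, 0.727, 0.0]
ft_force: [0.5, -0.4, -0.6]
finger_gap: 0.0638
```

>>> step_arm([
  [0,0,-0.1,0,0,0,0.5],
  [0,0,-0.4,0,0,0,0.5],
  [0,0,-0.4,0,0,0,0.5],
  [0.3,-0.3,-0.4,0,0,0,0.5],
  [0.4,-0.4,0,0,0,0,0],
])

```text
clock: 33.9
tool_pos: [0.5792, 0.0911, 0.1944]
tcp_rot: [0.004, 0.688, 0.726, 0.004]
ft_force: [0.6, 1.2, 0.2]
finger_gap: 0.0511
```

>>> step_arm([
  [0.4,-0.4,0,0,0,-0.0437,0],
  [0,0,0,0,0,-0.0437,0],
  [0,0,0,0,0,-0.0437,0],
  [0,0,0,0,0,-0.0437,0],
  [0,0,0,0,0,-0.0437,0],
])

```text
clock: 34.4
tool_pos: [0.5375, 0.1254, 0.1891]
tcp_rot: [0.001, 0.399, 0.917, 0.0]
ft_force: [-0.5, -0.1, 0.3]
finger_gap: 0.0429
```

>>> step_arm([
  [0,0,0,0,0,-0.0437,0],
  [0,0,0,0,0,-0.0437,0],
  [0,0,0,0,0,-0.0437,0],
  [0,0,0,0,0,-0.0437,0],
  [0,0,0,0,0,-0.0437,0],
])

```text
clock: 34.9
tool_pos: [0.5377, 0.1251, 0.1889]
tcp_rot: [0.0, 0.067, 0.998, 0.0]
ft_force: [-0.3, -0.3, 0.0]
finger_gap: 0.0429
```

Run:
```python
from h import *
for n in ['side','top']:
    c=cap(n,n+'15');W=cloud(c)
    print(n,blobs(W,.046,.062,(.55,.72,-.2,.1)))
    print(blobs(W,.034,.046,(.38,.62,-.45,-.24)))
    print(blobs(W,.12,.16,(.38,.62,.3,.45),10))
    print(blobs(W,.062,.08,(.58,.72,.1,.2),10))
plan(.433,.370,.2,180)
```

```text
side [(array([639.3,  34.6]), array([79. , 57.7]), 3.4, 53.2, 637), (array([644.5, -55.6]), array([78.8, 52.4]), 3.6, 53.3, 717)]
[(array([ 554.3, -345.5]), array([78.3, 52.1]), 1.4, 39.2, 1140), (array([ 457.7, -346. ]), array([77.8, 50.8]), -0.2, 39.5, 1033)]
[(array([438.2, 368.6]), array([68.5, 21.5]), 86.2, 137.4, 139)]
[(array([633.1, 135.4]), array([60.5, 17.4]), 0.9, 71.7, 178)]
top [(array([642.5, -54.4]), array([78.7, 50.3]), 3.0, 54.7, 479), (array([637.1,  35. ]), array([79.8, 50. ]), 2.8, 54.9, 487)]
[(array([ 552.3, -344.3]), array([78.6, 51.2]), 1.8, 40.8, 454), (array([ 455.8, -345.4]), array([78.2, 52.2]), 0.3, 40.6, 476)]
[(array([436.7, 370.6]), array([66.5, 21.8]), 89.8, 138.8, 174)]
[]
t 35.0 pos [0.5377 0.1251 0.1888] yaw 171.99 gap 0.0427 F [-0.5  0.5 -0.8]
 shift final axes [ 1.047  2.449 -0.112]  now axes [ 1.378  2.279 -0.112] turn [ 0.0001  0.0003 -0.0445] j6 -1.35
```

View pics/side15.png

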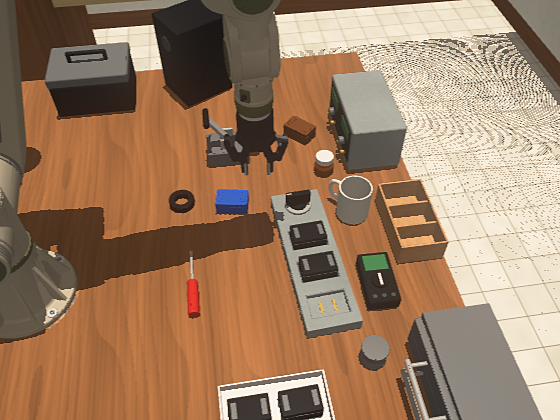

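All packs are in place at the same heights and positions as the original seated ones: pockets 2 and 3 are filled and both charged packs are in the tray. Switch and handle are both off. Now the isolator goes back on.

>>> step_arm([
  [0,0,-0.11,0,0,-0.044,0],
  [0.2,0.48,0,0,0,0,0],
  [0.2,0.48,0,0,0,0,0],
  [0.2,0.48,0,0,0,0,0],
  [0.2,0.48,0,0,0,0,0],
])

```text
clock: 35.5
tool_pos: [0.4603, 0.3113, 0.1998]
tcp_rot: [0.001, 0.003, 1.0, 0.0]
ft_force: [1.3, 0.2, 0.0]
finger_gap: 0.0428
```

>>> step_arm([
  [0.24,0.48,0,0,0,0,0],
  [0,0.05,0,0,0,0,0],
  [0,0,0,0,0,0,0],
  [0,0,0,0,0,0,0],
  [0,0,0,0,0,0,0],
])

```text
clock: 36.0
tool_pos: [0.4395, 0.3583, 0.1992]
tcp_rot: [0.0, 0.002, 1.0, -0.0]
ft_force: [-0.4, 0.2, 0.1]
finger_gap: 0.0428
```

Run:
```python
from h import *
plan(.434,.370,.138,180)
```

```text
t 36.0 pos [0.4395 0.3583 0.1992] yaw 179.72 gap 0.0428 F [-0.4  0.2  0.1]
 shift final axes [0.055 0.117 0.612]  now axes [0.055 0.117 0.612] turn [-0.0001  0.0001 -0.0016] j6 -1.02
```

>>> step_arm([
  [0.055,0.117,0,0,0,0,0],
  [0,0,0.2,0,0,0,0],
  [0,0,0.2,0,0,0,0],
  [0,0,0.2,0,0,0,0],
  [0,0,0,0,0,0,0],
])

```text
clock: 36.5
tool_pos: [0.4317, 0.37, 0.1364]
tcp_rot: [-0.002, 0.002, 1.0, -0.001]
ft_force: [-0.5, -1.1, -0.1]
finger_gap: 0.0428
```

>>> step_arm([
  [-0.1,0,0,0,0,0,0],
  [-0.1,0,0,0,0,0,0],
  [-0.1,0,0,0,0,0,0],
  [-0.1,0,0,0,0,0,0],
  [-0.1,0,0,0,0,0,0],
])

```text
clock: 37.0
tool_pos: [0.4849, 0.3714, 0.1396]
tcp_rot: [0.001, 0.001, 1.0, 0.0]
ft_force: [-1.2, -0.3, -0.2]
finger_gap: 0.0428
```

>>> step_arm([
  [-0.1,0,0,0,0,0,0],
  [-0.1,0,0,0,0,0,0],
  [-0.1,0,0,0,0,0,0],
  [-0.1,0,0,0,0,0,0],
  [-0.1,0,0,0,0,0,0],
])

```text
clock: 37.5
tool_pos: [0.5343, 0.3711, 0.139]
tcp_rot: [0.0, 0.001, 1.0, 0.0]
ft_force: [0.1, -0.0, 0.8]
finger_gap: 0.0427
```

>>> step_arm([
  [0,0,0,0,0,0,0],
  [0,0,-0.2,0,0,0,0],
  [0,0,-0.3,0,0,0,0],
  [0,0,-0.2,0,0,0,0],
  [0,0,0,0,0,0,0],
])

```text
clock: 38.0
tool_pos: [0.5346, 0.3721, 0.2128]
tcp_rot: [0.003, 0.001, 1.0, 0.001]
ft_force: [0.7, 0.4, -0.3]
finger_gap: 0.0425
```

Run:
```python
from h import *
plan(.6315,.1372,.2,93.3)
for n in ['side','top']:
    c=cap(n,n+'16');W=cloud(c)
    print(blobs(W,.12,.16,(.38,.62,.3,.45),10))
    print(blobs(W,.062,.08,(.58,.72,.1,.2),10))
```

```text
t 38.0 pos [0.5346 0.3721 0.2128] yaw 179.9 gap 0.0425 F [ 0.7  0.4 -0.3]
 shift final axes [-2.4    0.833  0.128]  now axes [-0.973 -2.347  0.126] turn [0.0021 0.0007 0.4811] j6 -1.08
[(array([527.7, 368.9]), array([72. , 20.9]), 89.1, 137.5, 138)]
[(array([633.4, 135.5]), array([61.5, 17.3]), 3.8, 71.7, 182)]
[(array([524.8, 363.4]), array([52.2, 22.5]), -89.9, 138.1, 143)]
[(array([629.8, 136.8]), array([59.2, 13.8]), 2.6, 74.5, 108)]
```

View pics/side16.png

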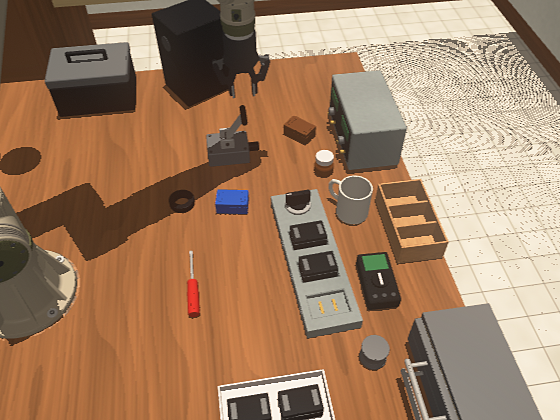

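The handle is on at (240,117), the same as at the start. Now the output switch.

>>> step_arm([
  [0,0,0,0,0,0.0437,0],
  [0,0,0,0,0,0.0437,0],
  [0,0,0,0,0,0.0437,0],
  [0,0,0,0,0,0.0437,0],
  [0,0,0,0,0,0.0437,0],
])

```text
clock: 38.6
tool_pos: [0.5322, 0.3707, 0.2069]
tcp_rot: [-0.001, 0.34, 0.94, -0.001]
ft_force: [-0.0, -0.5, -0.5]
finger_gap: 0.0424
```

>>> step_arm([
  [0,0,0,0,0,0.0437,0],
  [0,0,0,0,0,0.0437,0],
  [0,0,0,0,0,0.0437,0],
  [0,0,0,0,0,0.0437,0],
  [0,0,0,0,0,0.0437,0],
])

```text
clock: 39.1
tool_pos: [0.5322, 0.3707, 0.2069]
tcp_rot: [-0.001, 0.637, 0.771, -0.001]
ft_force: [0.1, 0.9, 0.5]
finger_gap: 0.0424
```

>>> step_arm([
  [0,0,0,0,0,0.0437,0],
  [-0.4,0.14,0,0,0,0,0],
  [-0.4,0.14,0,0,0,0,0],
  [-0.4,0.14,0,0,0,0,0],
  [-0.4,0.14,0,0,0,0,0],
])

```text
clock: 39.6
tool_pos: [0.5978, 0.2133, 0.207]
tcp_rot: [-0.001, 0.686, 0.728, -0.001]
ft_force: [0.9, 0.8, 0.3]
finger_gap: 0.0425
```

>>> step_arm([
  [-0.4,0.14,0,0,0,0,0],
  [-0.4,0.13,0,0,0,0,0],
  [0,0,0.2,0,0,0,0],
  [0,0,0.3,0,0,0,0],
  [0,0,0.3,0,0,0,0],
])

```text
clock: 40.1
tool_pos: [0.6295, 0.1356, 0.1267]
tcp_rot: [-0.001, 0.686, 0.727, -0.001]
ft_force: [-0.7, 0.0, 1.2]
finger_gap: 0.0425
```

Run:
```python
from h import *
plan(.6315,.1372,.067,93.3)
```

```text
t 40.1 pos [0.6295 0.1356 0.1267] yaw 93.29 gap 0.0425 F [-0.7  0.   1.2]
 shift final axes [0.015 0.021 0.597]  now axes [0.015 0.022 0.597] turn [-0.0005 -0.     -0.    ] j6 0.03
```

>>> step_arm([
  [0.015,0.02,0.2,0,0,0,0],
  [0,0,0.2,0,0,0,0],
  [0,0,0.13,0,0,0,0],
  [0,0,0.05,0,0,0,0],
  [0,0,0,0,0,0,0],
])

```text
clock: 40.6
tool_pos: [0.6312, 0.138, 0.0699]
tcp_rot: [-0.001, 0.686, 0.728, -0.001]
ft_force: [-0.7, -0.1, 0.5]
finger_gap: 0.0425
```

>>> step_arm([
  [0,0,0,0,0,0,-1],
  [0,0,0,0,0,0,-1],
  [0,0,0,0,0,0,-1],
  [0,0,0,0,0,0,-1],
  [0,0,0,0,0,0,-1],
], squeeze=30)

```text
clock: 41.1
tool_pos: [0.633, 0.1366, 0.0725]
tcp_rot: [0.002, 0.686, 0.727, -0.0]
ft_force: [-0.7, -5.5, 2.1]
finger_gap: 0.0132
```

>>> step_arm([
  [0,0,0,0,0,0.0385,-1],
  [0,0,0,0,0,0.0385,-1],
  [0,0,0,0,0,0.0385,-1],
  [0,0,0,0,0,0.0385,-1],
  [0,0,0,0,0,0.0385,-1],
])

```text
clock: 41.6
tool_pos: [0.6331, 0.1368, 0.0725]
tcp_rot: [0.002, 0.873, 0.488, 0.001]
ft_force: [0.1, -4.2, 2.2]
finger_gap: 0.0137
```

>>> step_arm([
  [0,0,0,0,0,0.0385,-1],
  [0,0,0,0,0,0.0385,-1],
  [0,0,0,0,0,0.0385,-1],
  [0,0,0,0,0,0.0385,-1],
  [0,0,0,0,0,0.0385,-1],
])

```text
clock: 42.1
tool_pos: [0.6332, 0.1368, 0.0725]
tcp_rot: [0.001, 0.979, 0.206, 0.001]
ft_force: [0.4, -5.1, 1.8]
finger_gap: 0.0137
```

>>> step_arm([
  [0,0,0,0,0,0,-1],
  [0,0,0,0,0,0,-1],
  [0,0,0,0,0,0,0],
  [0,0,0,0,0,0,0],
  [0,0,0,0,0,0,0],
])

```text
clock: 42.6
tool_pos: [0.632, 0.1385, 0.0712]
tcp_rot: [-0.0, 0.978, 0.209, 0.0]
ft_force: [-1.2, 0.2, -0.8]
finger_gap: 0.043
```

>>> step_arm([
  [0,0,-0.2,0,0,0,0],
  [0,0,-0.4,0,0,0,0],
  [0,0,-0.4,0,0,0,0],
  [0,0,-0.4,0,0,0,0],
  [-0.2,-0.4,0,0,0,0,0],
])

```text
clock: 43.1
tool_pos: [0.6046, 0.165, 0.218]
tcp_rot: [0.001, 0.978, 0.207, 0.008]
ft_force: [0.9, 1.4, -0.4]
finger_gap: 0.0426
```

>>> step_arm([
  [-0.3,-0.4,0,0,0,0,0],
  [-0.3,-0.4,0,0,0,0,0],
  [-0.3,-0.4,0,0,0,0,0],
  [-0.3,-0.4,0,0,0,0,0],
  [0,0,0,0,0,0,0],
])

```text
clock: 43.6
tool_pos: [0.4169, 0.2656, 0.2112]
tcp_rot: [-0.001, 0.977, 0.212, -0.002]
ft_force: [1.3, 0.6, -0.9]
finger_gap: 0.0428
```

Run:
```python
from h import *
st()
for n in ['side','top']:
    c=cap(n,n+'17');W=cloud(c)
    print(n,blobs(W,.12,.16,(.38,.62,.3,.45),10))
    print(blobs(W,.062,.08,(.58,.72,.1,.2),10))
    print(blobs(W,.046,.062,(.55,.72,-.2,.1)))
    print(blobs(W,.034,.046,(.38,.62,-.45,-.24)))
```

```text
clock 43.6
joint_positions [ 0.4036  0.1775 -0.2361  1.1601  0.0018  1.5478]
tool_pos [0.4169 0.2656 0.2112]
tcp_rot [-6.000e-04  9.773e-01  2.117e-01 -1.500e-03]
ft_force [ 1.2598  0.5731 -0.9488]
finger_gap 0.0428
side [(array([528.1, 369.3]), array([72.5, 20.2]), 89.6, 137.3, 134)]
[(array([632.5, 136.2]), array([62.3, 15.4]), -64.4, 71.9, 155)]
[(array([639.3,  34.3]), array([78.9, 54.3]), 3.3, 53.2, 645), (array([644.6, -55.5]), array([78.2, 54.5]), 1.9, 53.4, 718)]
[(array([ 554.1, -345.6]), array([78.7, 51.3]), 3.1, 39.2, 1141), (array([ 457.8, -346.4]), array([78.7, 50.6]), -1.1, 39.4, 1035)]
top [(array([530.7, 341.3]), array([17. ,  7.5]), 37.8, 138.2, 20)]
[(array([630.1, 136.9]), array([58.2, 14.3]), -65.5, 73.6, 114)]
[(array([642.4, -54.3]), array([79.8, 50.2]), 3.7, 54.7, 484), (array([637. ,  34.9]), array([79.1, 49.9]), 3.2, 54.7, 483)]
[(array([ 551.9, -343.9]), array([78.7, 51.9]), 2.8, 40.4, 456), (array([ 455.8, -345.8]), array([78.1, 51.2]), 0.8, 40.6, 463)]
```

View pics/top17.png

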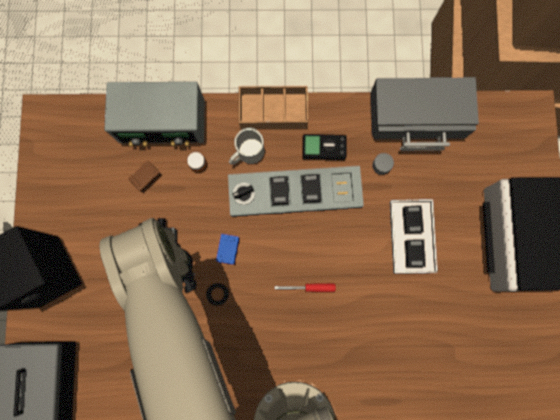

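View pics/side17.png

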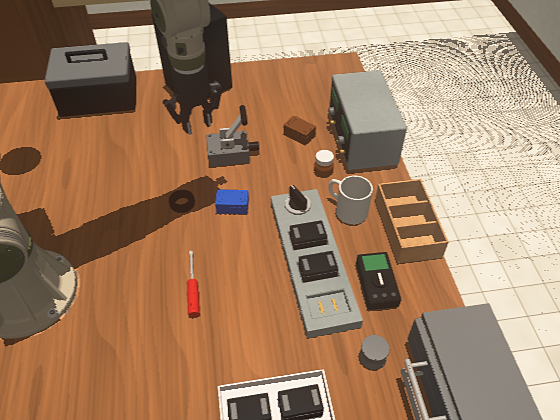

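Both views show the switch on (bar at about -65°, at (243,192) in the top view) and the handle on. The packs are seated and in the tray, and the gripper is clear. I hand the job in.

```bash
python3 -c "
from rig import r
print(r.close_job())"
```

```text
the job is handed in; nothing more can be done
None
```

The job is done and handed in at about 44 s on the robot's clock; the hand-in gave no verdict.

**What I did:** I turned the output switch off, then threw the isolator to off. Next I laid the two charged packs (from pockets 2 and 3) in the tray and seated the two flat packs in pockets 2 and 3. Then I switched the isolator back on, and the output switch last. One flat pack was knocked aside early in the run; I measured it again before gripping it.

**Last checks:**
- **Switch and isolator:** the switch bar was turned about 1.2 rad from off. The handle bar was at its starting "on" position in the side view. The arm mostly hid it from the top camera by then, but an earlier, partly hidden top view agreed.
- **Flat packs:** they sit within about 1 mm of where the charged packs sat. Their tops are at the original seated height and they are square to the dock within about 1.5°.
- **Charged packs:** both lie level on the tray floor.
- **Other objects:** the bystanders and the blue and brown look-alikes look unmoved in the pictures; I did not measure them.
- **Gripper:** it was clear of everything at hand-in.

**Disagreements:**
- The two cameras differed by about 2 mm in x throughout. I settled this using the gripped pack positions and watched the contact forces while seating.
- The two estimates of where the second flat pack lay in the grip differed by about 1.5 mm. I split the difference, and the pack went in with only small forces.

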